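Zero the sprung comparator on its master, then gauge the spacer

ROBOT

A 6-joint arm with a two-finger parallel gripper is mounted at the origin on the work surface; the furniture and walls round the work are solid. World frame = base frame: x ahead of the robot, y to its left, z up, the work surface at z = 0. Lengths are in m, angles in rad, forces in N, time in s.
With the tool pointing down it reaches from about 0.3 to 0.875 m from the base axis. Payload 4.2 kg.
Tool frame: the origin (TCP) lies at the very end of the fingers, on their centre line; the grasp point (between the pads) lies 19 mm behind it (env.grasp_offset is the distance from the TCP to the grasp point, in m); y points along the fingers, x is the direction in which the jaws open and shut, and the axes are right-handed (so a half turn about y gives the same grasp; the last joint's range is limited). The gripper opens to 85 mm and grips with 20 to 120 N. Pads are 22 mm wide; open, the fingers measure 114 mm over their backs; the gripper's body (76 mm by 85 mm) begins 54 mm behind the grasp point. The pads swing forward as they close: fully open they stand 13 mm farther back than shut.
Start: joints at [1.159, 0.32, 1.565, -0, 1.257, -0.02], TCP at [0.22, 0.531, 0.197] pointing down, gripper open.
Joint ranges: [-3.11, 3.11], [-0.84, 2.01], [0.21, 2.61], [-1.34, 4.49], [0.05, 2.63], [-2.56, 2.56]. Speed limits (rad/s): [2.57, 2.57, 3.14, 3.14, 3.14, 3.14].

INTERFACE

Orientations are given as a unit quaternion [w, x, y, z].
In Python, from plant import env gives the robot as it stands.
- The arm moves only by the tool apply_moves, never from a script. Its argument "targets" is a list of rows, each a list of 3 entries, a list of its own where there are three numbers: the shift along the tool's x, y, z scaled (see below), then the turn, a rotation vector about the tool's x, y, z scaled (see below), then the opening, from -1 (shut) to 1 (fully open). In form: [[[tx, ty, tz], [ax, ay, az], hand], ...]. A call has 1 to 5 rows; each row shifts and turns the pose as measured when the row begins, along the tool's axes as they then stand; what a row does not reach is not made up. The controller multiplies each number of a shift by 0.3 m and each number of a turn by 120 degrees. A row lasts 1/8 s, in which the tool goes at most 62.5 mm and 10.7 degrees, less where a joint would pass 70% of its speed; a pose out of reach is approached as far as the arm can. A call with a number of a shift or a turn outside -1 to 1 is refused whole. A call with a gripper value outside its range is refused whole. The fingers move at their own pace and stop on an object; "newtons" is the grip in N (left out, the last holds). Time passes only in rows, so rows that do not move let the fingers close. It gives the time, the measured TCP pose, the force and the opening at its end, in the units of the state.
- env.get_state(): the state, without advancing time (a new reading comes with each control period).
- env.camera(name): name is "scene" or "top" or "wrist"; returns a dict with "img" (420x560x3 uint8, blue, green, red), "mtx" (3x3 intrinsics, pixels), "distortion" ([k1, k2, p1, p2, k3] as OpenCV has them; the pictures are not rectified), "view" (4x4, takes a point from world to camera coordinates). Camera axes: x right, y down, z forward; pixel columns grow to the right and rows downward; lengths in m; the calibration is good to about 2 mm. A picture is of the moment at which its call begins. There is no depth.
- env.job_done(): hands the job in, once; it reports no verdict.
The state is a dict: "clock": time; "joint_positions": joint angles; "joint_vel": joint speeds; "effort": joint torques, N m; "position": TCP position; "orientation": TCP orientation; "contact_force": force on the tool from outside, world axes, zero at the start; "wrist_torque": the same for the moment, N m; "finger_gap": opening from 0.0 (shut) to 1.0 (fully open).
Only numpy, scipy, OpenCV 4.12 (cv2) and the standard library are available. Lean on these libraries where they do the work, as an engineer would, in place of code of your own. Each camera call takes 0.05 s, during which the arm holds its last target. There are 200 camera calls.

TASK

Zero the comparator on the master bar already lying in it: take the post on top of the gauge head, slide the head down until the plunger presses on the master and the pointer stands at the long zero mark, and let go. Then, without touching the head again, draw the master out, lay it flat on the middle part of the cork board beside the spacer, and slide the spacer in under the plunger, nose first between the rails, until it is fully home against the end stop, and let go. Work gently, never ramming the plunger or the stop, and leave the other things where they are.

Things in the scene. Friction and masses are not known exactly. Their poses are not given: they have to be found in the camera images.
- stand: Fixed bench comparator: grey base 175 x 84 x 18 mm (x -100 to +75), on it a steel table 44 mm wide (x -100 to +30, top z = 30); column at x = +58, 175 mm high. Origin on the bench straight below the plunger; x runs along the table from its open front to the stop, z up. Two side rails, 30 mm apart inside, 7 mm above the table, from x = -50 to +30.
- table (a point): Point on the table's top right below the plunger (stand x = 0, y = 0, z = 30 mm); axes as the stand's.
- stop: Fixed end stop at the table's far end for the noses of the bars: block 44 mm wide, its face at x = +27 mm, its top at z = 42 mm; frame as the stand's.
- gauge: The gauge head with its grey block 46 mm wide, black post on top and round dial 62 mm across on its front, tilted up 40 degrees towards the robot, whose lower edge sticks out 62 mm in front (-x) of the plunger's axis and, once zeroed, hangs only 6 mm above the spacer's top: bars go in and out level, along the table. Frame as the stand's, sinking with the head.
- post (a point): Middle of the black square post on the head, 20 x 20 mm with sides along the stand's x and y, 38 mm free height (18 mm above and 20 mm below this point), straight above the plunger, 98 mm above the free plunger's tip. Take it from above to slide the head on the column: a friction slide, 45 mm long; about 7 N moves it down, 15 N up, and it stays where it is left.
- plunger (a joint): Travel of the sprung plunger up into the head, m: 0 is hanging free, 0.012 bottomed. Spring: 1.5 N at first touch, 2.8 N at 0.005. Round tip, 7 mm radius.
- feeler: Round steel tip of the plunger, 14 mm across, as a body; frame as the gauge's, but moving with the plunger (its lowest point is at z = 74 mm of this frame).
- pointer (a joint): Dial pointer, rad: 0 with the plunger free (leaning 1.0 rad left of upright, seen from the robot); turns clockwise 0.2 rad per mm that the plunger goes in. At 1.0 it points at the long thick zero mark at the top of the dial; fine marks every 0.2 rad (1 mm). After zeroing on the master the spacer, 2 mm thicker, reads about 1.4.
- master: Master bar, loose, about 0.28 kg: steel, 24 mm wide, 14 mm thick, 182 mm long, an upright wooden grip at its outer end. Origin on the underside at the gauging point, 27 mm behind the nose tip; x points to the nose, z up. The nose slopes at 30 degrees down to 4 mm. It starts seated on the comparator's table (home: origin at point table).
- master_grip (a point): Middle of the master's upright wooden grip, 28 mm along the bar, 18 mm across, its top 18 mm above this point, 31 mm above the bar's underside at x = -140 mm of the master.
- master_mid (a point): Middle of the master's underside (x = -64 mm of the master).
- spacer: Spacer bar to be gauged, loose, 0.28 kg: like the master but 16 mm thick, with a thinner upright steel grip and two dark dowel holes in its top. Origin and axes as the master's. Starts flat on the cork board, on its half towards the board's -y side.
- spacer_grip (a point): Middle of the spacer's upright steel grip, 28 mm along the bar, 10 mm across, its top 18 mm above this point, 33 mm above the bar's underside at x = -140 mm of the spacer.
- board: Fixed wooden rest board with a cork top, 215 mm (x) by 160 mm (y), top 14 mm above the bench. Origin at the centre of its underside. The spacer lies along its x, 40 mm to the -y side of the middle; the half at +y is free for the master.
- beeswax: Bystander: block of beeswax, 38 x 55 x 22 mm. Origin at the underside.
- buckle_1: Bystander: flat buckle, 43 x 54 x 10 mm.
- spool_5: Bystander: wooden spool with dark thread, 63 x 49 x 46 mm.

How it is judged:
By the outcome, as a careful person would: the job done as asked, in the order asked, and still so for the second after the job is handed in, with the robot touching nothing.
It also fails if it takes over 61 s, if anything falls off the work surface, if the arm or the gripper's body presses on something with over 40 N, if the wrist force passes 120 N, or if a joint passes its speed limit or range.

## Working session

There is one attempt and no reset: what is moved stays moved. The work goes in short steps, Python scripts to look and compute and a tool call to move; the robot and the scene stay as the last step left them, time stands still between calls to the robot, and variables do not carry over. Pictures are saved under pics/ and viewed, about 8 in all and at most 12, crops included, and the job is handed in when it is done.

Besides the shell and the picture viewer there is one more tool, called after "Call:" as name(argument=value, ...) on one line, values as JSON. apply_moves: Moves the arm, as the interface text tells. Shifts and turns lie within -1 to 1; 1 stands for 0.3 m of shift or 120 degrees of turn. Its arguments: {"type":"object","properties":{"targets":{"type":"array"},"newtons":{"type":"number"}},"required":["targets"]}

```bash
mkdir -p pics; ls; python3 - <<'E'
from plant import env
import cv2
s=env.get_state(); print({k:s[k] for k in('clock','position','orientation','contact_force','finger_gap')}, env.grasp_offset)
for n in('scene','top'):
    c=env.camera(n); cv2.imwrite(f'pics/{n}0.png',c['img']); print(n,c['mtx'],c['distortion'],c['view'])
E
```

```text
pics
{'clock': 0.0, 'position': array([0.21934373, 0.53094185, 0.1960916 ]), 'orientation': array([-0.58742937,  0.58809298,  0.39258337, -0.39363903]), 'contact_force': array([-0.95148075, -0.3053851 , -0.0238928 ]), 'finger_gap': 1.0057986229879985} 0.0187
scene [[459.9033751    0.         279.56587146]
 [  0.         459.9033751  205.20737972]
 [  0.           0.           1.        ]] [-0.00691044  0.          0.          0.          0.        ] [[ 0.96377186 -0.26576189 -0.0226809  -0.5533455 ]
 [-0.13028468 -0.3948548  -0.90945895  0.1193097 ]
 [ 0.23274386  0.87946592 -0.41517465  1.06785631]
 [ 0.          0.          0.          1.        ]]
top [[401.00308429   0.         275.424674  ]
 [  0.         401.00308429 212.81840638]
 [  0.           0.           1.        ]] [0.0410932 0.        0.        0.        0.       ] [[ 0.00977568 -0.9999446   0.00390307 -0.13552569]
 [-0.99651091 -0.01006552 -0.08285344  0.55635879]
 [ 0.08288814 -0.0030795  -0.9965541   0.91551009]
 [ 0.          0.          0.          1.        ]]
```

View pics/scene0.png

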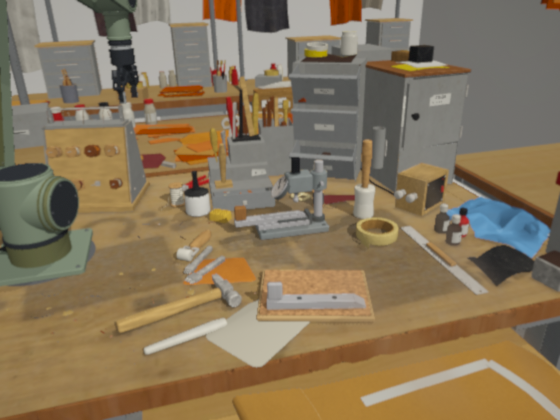

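View pics/top0.png

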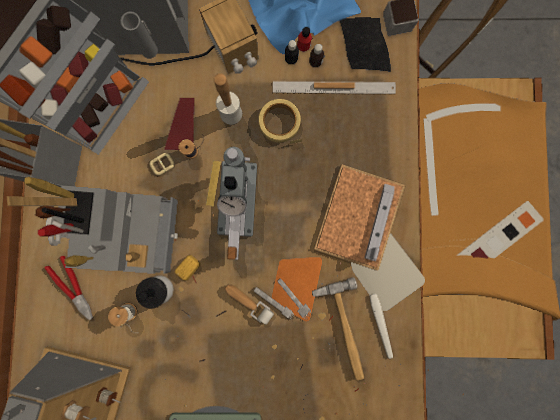

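The scene view shows the comparator centre, master with wooden grip at about (240,212), and board with the spacer at about (315,295). In the top view the post is near (231,184), the master grip near (232,254), and the board corners about (343,165), (404,184), (378,269), (315,250). I'll enlarge the top view.

```bash
cat > h.py <<'E'
import numpy as np, cv2
from plant import env
from scipy.spatial.transform import Rotation as R
def ray(c,uv):
    p=cv2.undistortPoints(np.array([[uv]],float),c['mtx'],np.array(c['distortion'],float))[0,0]
    V=np.array(c['view']); d=V[:3,:3].T@np.array([p[0],p[1],1]); return -V[:3,:3].T@V[:3,3], d
def onz(c,uv,z):
    o,d=ray(c,uv); return o+d*(z-o[2])/d[2]
def proj(c,P):
    V=np.array(c['view']); r,_=cv2.Rodrigues(V[:3,:3])
    return cv2.projectPoints(np.array([P],float),r,V[:3,3],c['mtx'],np.array(c['distortion'],float))[0][0,0]
def rot():
    q=env.get_state()['orientation']; return R.from_quat(np.r_[q[1:],q[0]]).as_matrix()
E
python3 - <<'E'
from h import *
im=cv2.imread('pics/top0.png')
a=cv2.resize(im[135:285,195:265],None,fx=4,fy=4,interpolation=cv2.INTER_CUBIC)
b=cv2.resize(im[155:280,305:415],None,fx=4,fy=4,interpolation=cv2.INTER_CUBIC)
o=np.zeros((600,730,3),np.uint8);o[:,:280]=a;o[:500,290:730]=b;cv2.imwrite('pics/crop.png',o)
print(rot().round(3))
E
```

```text
[[ 0.382 -0.001 -0.924]
 [ 0.924 -0.001  0.382]
 [-0.002 -1.     0.   ]]
```

View pics/crop.png

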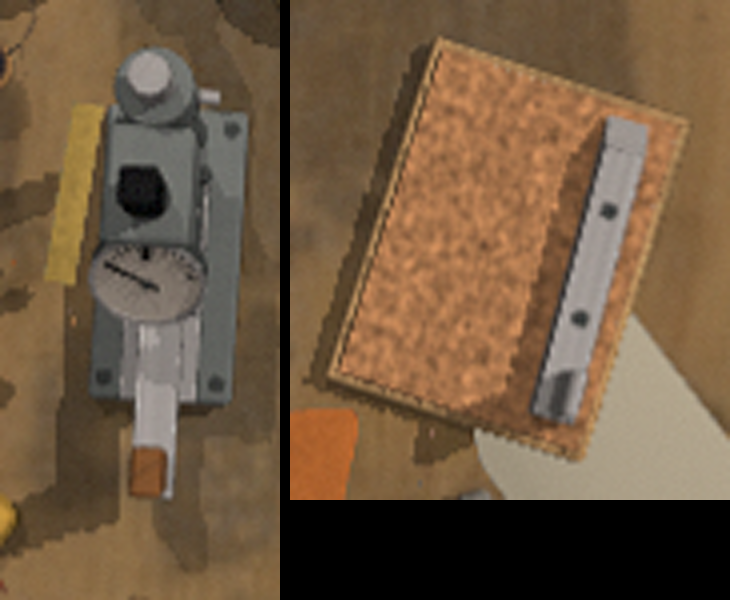

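The crop shows the dial with its pointer left of upright, and the post top near crop (143,190). The board corners are at crop (440,38), (689,122), (582,460) and (330,378). The spacer's dowel holes are at (609,211) and (580,318), with its grip at the near end.

```bash
cat > m.py <<'E'
from h import *
c=env.camera('top')
def A(x,y,z): return onz(c,((x+.5)/4-.5+195,(y+.5)/4-.5+135),z)*1e3
def B(x,y,z): return onz(c,((x-290+.5)/4-.5+305,(y+.5)/4-.5+155),z)*1e3
bc=[B(*p,.014) for p in((440,38),(689,122),(582,460),(330,378))]
for b in bc: print('board',b.round(1))
print('centre',np.mean(bc,0).round(1)); d=bc[0]+bc[1]-bc[2]-bc[3]; print('yaw',np.degrees(np.arctan2(d[1],d[0])), np.linalg.norm(d)/2, np.linalg.norm(bc[0]-bc[1]))
h1,h2=B(609,211,.03),B(580,318,.03);d=h1-h2;print('holes',h1,h2,np.degrees(np.arctan2(d[1],d[0])))
n=(B(608,117,.018)+B(648,122,.018))/2;e=(B(534,413,.030)+B(574,422,.03))/2;print('nose',n,'end',e,np.degrees(np.arctan2(*(n-e)[1::-1])),np.linalg.norm((n-e)[:2]))
fl,fr,br=A(92,400,.018),A(229,401,.018),A(247,112,.018)
print('base',fl,fr,br,np.degrees(np.arctan2(*(br-fr)[1::-1])),np.linalg.norm(br-fr),np.linalg.norm(fl-fr))
g=A(148,471,.079);print('mgrip',g)
print('mright',A(178,400,.044),A(172,497,.044)); print('mend',(A(130,496,.044)+A(172,497,.044))/2)
print('post',A(143,183,.190))
E
python3 m.py
```

```text
board [ 676.7 -288.    14. ]
board [ 627.4 -435.1   14. ]
board [ 428.  -369.6   14. ]
board [ 473.9 -222.8   14. ]
centre [ 551.5 -328.9   14. ]
yaw -18.003368282032874 211.44959392097277 155.07135647573622
holes [ 572.3678117  -382.89612038   30.        ] [ 510.10425513 -365.41078282   30.        ] -15.686218264720239
nose [ 627.97954673 -398.0002898    18.        ] end [ 452.8391447  -349.78842608   30.        ] -15.390925991473207 181.65501431914134
base [505.5450147   4.7669967  18.       ] [505.7159838  -75.34358373  18.        ] [677.39313753 -83.55264258  18.        ] -2.737617871623611 171.87330729340925 80.11076286272196
mgrip [465.50732061 -35.12946847  79.        ]
mright [505.29292302 -47.74551224  44.        ] [450.41818403 -45.33318065  44.        ]
mend [450.59648068 -33.4538672   44.        ]
post [605.92570857 -41.69576071 190.        ]
```

Call:
apply_moves(targets=[[[0,-0.2,0],[0,-0.083,0],0.2],[[0,-0.2,0],[0,-0.083,0],0.2],[[-0.154,0,-0.115],[0,0,0],0.2],[[-0.154,0,-0.115],[0,0,0],0.2],[[-0.154,0,-0.115],[0,0,0],0.2]])

```text
clock: 0.78
position: [0.3192, 0.3882, 0.3176]
orientation: [-0.505, 0.507, 0.492, -0.496]
contact_force: [0.6, 0.3, 0.4]
finger_gap: 0.599
```

Call:
apply_moves(targets=[[[-0.154,0,-0.115],[0,0,0],0.2],[[-0.154,0,-0.115],[0,0,0],0.2],[[-0.154,0,-0.115],[0,0,0],0.2],[[-0.154,0,-0.115],[0,0,0],0.2]])

```text
clock: 1.27
position: [0.4555, 0.1934, 0.318]
orientation: [-0.505, 0.507, 0.492, -0.496]
contact_force: [0.9, 0.0, -0.4]
finger_gap: 0.597
```

```bash
cat > plan.py <<'E'
# usage: plan.py x y z [yaw_deg of tool x]  (mm) -> remaining shift in tool units
import sys
from h import *
s=env.get_state(); M=rot(); a=[float(v) for v in sys.argv[1:]]
print('t',round(s['clock'],2),'pos',(s['position']*1e3).round(1),'F',s['contact_force'].round(1),'gap',round(s['finger_gap']*85,1))
print('yaw',np.degrees(np.arctan2(M[1,0],M[0,0])).round(2),'tooly',M[:,1].round(4))
if len(a)>=3:
    print('shift',(M.T@(np.array(a[:3])/1e3-s['position'])/.3).round(4))
if len(a)==4:
    t=np.radians(a[3]);X=np.array([np.cos(t),np.sin(t),0]);Y=np.array([0,0,-1.]);G=np.c_[X,Y,np.cross(X,Y)]
    print('turn',(R.from_matrix(M.T@G).as_rotvec(degrees=True)/120).round(4))
E
python3 plan.py 604 -42 310 87.3
```

```text
t 1.27 pos [455.5 193.4 318. ] F [ 0.9  0.  -0.4] gap 50.7
yaw 88.65 tooly [-0.0012 -0.006  -1.    ]
shift [-0.7725  0.0309 -0.5133]
turn [-0.0005  0.0113 -0.0029]
```

Call:
apply_moves(targets=[[[-0.154,0,-0.103],[0,0.011,-0.003],0.2],[[-0.154,0,-0.103],[0,0,0],0.2],[[-0.154,0,-0.103],[0,0,0],0.2],[[-0.154,0,-0.103],[0,0,0],0.2],[[-0.154,0,-0.103],[0,0,0],0.2]])

```text
clock: 1.9
position: [0.6033, -0.0527, 0.3166]
orientation: [0.513, -0.511, -0.488, 0.488]
contact_force: [0.2, 0.2, 0.8]
finger_gap: 0.602
```

```bash
python3 plan.py 604 -42 310 87.3; python3 - <<'E'
from h import *
c=env.camera('wrist'); cv2.imwrite('pics/w1.png',c['img']); V=c['view']; print('cam',-V[:3,:3].T@V[:3,3],V[:3,:3])
print(proj(c,[.605,-.042,.190]),proj(c,[.465,-.035,.079]))
E
```

```text
t 1.9 pos [603.3 -52.7 316.6] F [0.2 0.2 0.8] gap 51.2
yaw 87.24 tooly [-0.0024  0.0017 -1.    ]
shift [ 0.0358  0.022  -0.0006]
turn [-0.0012 -0.0005  0.0008]
cam [ 0.52977278 -0.04900243  0.49393961] [[ 0.04710593  0.99888636  0.00265934]
 [ 0.95545803 -0.0458341   0.29154622]
 [ 0.29134343 -0.01119267 -0.95655305]]
[289.3165143  187.84013283] [287.66797717  45.90329326]
```

View pics/w1.png

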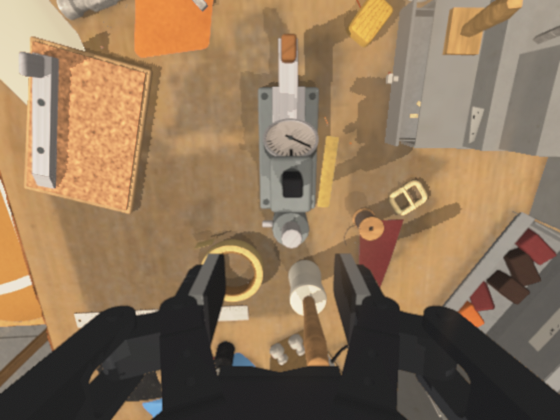

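The wrist view shows the post top near (292,184), the master grip near (289,45), the board corners near (33,38), (152,68), (133,212) and (25,187), and the dial pointer to the left of zero. I'll check these against my estimates.

```bash
python3 - <<'E'
from h import *
c=env.camera('wrist'); im=c['img']
m=(im.max(2)<45).astype(np.uint8); m[:160]=0;m[205:]=0;m[:,:275]=0;m[:,310:]=0
ys,xs=np.nonzero(m);print('post px',xs.min(),xs.max(),ys.min(),ys.max())
hsv=cv2.cvtColor(im,cv2.COLOR_BGR2HSV)
g=cv2.inRange(hsv,(3,110,60),(20,255,255));g[:25]=0;g[75:]=0;g[:,:275]=0;g[:,305:]=0
ys,xs=np.nonzero(g);print('grip px',xs.min(),xs.max(),ys.min(),ys.max())
w=lambda u,v,z:(onz(c,(u,v),z)*1e3).round(1)
print('post',w(292,182,.19),'grip',w(xs.mean(),ys.mean(),.075))
P=[w(*p,.014) for p in((33,38),(152,68),(133,212),(25,187))];print('board',P,np.mean(P,0))
print('holes',w(40,102,.03),w(38,151,.03))
E
```

```text
post px 290 308 168 192
grip px 275 304 25 62
post [602.4 -46.7 190. ] grip [463.4 -33.9  75. ]
board [array([ 433.3, -373.1,   14. ]), array([ 476.4, -224.4,   14. ]), array([ 677.6, -287.6,   14. ]), array([ 630.5, -440.2,   14. ])] [ 554.45  -331.325   14.   ]
holes [ 513.  -374.7   30. ] [ 577.2 -395.    30. ]
```

```bash
python3 plan.py 604.5 -41.5 240 87.3
```

```text
t 2.0 pos [604.5 -55.8 314.9] F [ 0.1  1.3 -0.3] gap 50.8
yaw 86.93 tooly [-3.7e-03 -5.0e-04 -1.0e+00]
shift [0.0479 0.2495 0.0016]
turn [-0.0017 -0.0031 -0.0003]
```

Call:
apply_moves(targets=[[[0.048,0.1,0.002],[0,-0.003,0],0.2],[[0,0.1,0],[0,0,0],0.2],[[0,0,0],[0,0,0],0.2]])

```text
clock: 2.38
position: [0.604, -0.041, 0.2526]
orientation: [0.514, -0.511, -0.486, 0.489]
contact_force: [-1.0, 0.2, -0.1]
finger_gap: 0.599
```

```bash
python3 plan.py 604.5 -41.5 158 87.3;python3 - <<'E'
from h import *
c=env.camera('wrist'); im=c['img'];cv2.imwrite('pics/w2.png',im)
p=proj(c,[.6045,-.0415,.19]).round(1);print(p)
u,v=int(p[0]),int(p[1]);r=im[v-40:v+40,u-40:u+40]
m=(r.max(2)<45).astype(np.uint8);n,l,s,k=cv2.connectedComponentsWithStats(m)
for i in range(1,n):
  if s[i][4]>60: print(s[i],k[i]+[u-40,v-40])
E
```

```text
t 2.38 pos [604.  -41.  252.6] F [-1.   0.2 -0.1] gap 50.9
yaw 87.18 tooly [-5.4e-03  7.0e-04 -1.0e+00]
shift [-0.0018  0.3153 -0.0036]
turn [-0.0026 -0.001   0.0002]
[277.4 207.3]
[ 32  18  24  33 513] [279.76413255 198.28849903]
```

Call:
apply_moves(targets=[[[0.002,0.1,-0.002],[-0.002,0,0],0.2],[[0,0.09,0],[0,0,0],0.2],[[0,0.06,0],[0,0,0],0.2],[[0,0.04,0],[0,0,0],0.2],[[0,0,0],[0,0,0],0.2]])

```text
clock: 3.05
position: [0.6106, -0.039, 0.1743]
orientation: [-0.507, 0.516, 0.492, -0.483]
contact_force: [0.2, -0.5, 0.5]
finger_gap: 0.6
```

```bash
python3 plan.py 604.5 -40.5 158 87.3;python3 - <<'E'
from h import *
c=env.camera('scene'); im=c['img'];a=im[110:260,200:400];cv2.imwrite('pics/s2.png',cv2.resize(a,None,fx=4,fy=4,interpolation=cv2.INTER_CUBIC))
E
```

```text
t 3.05 pos [610.6 -39.  174.3] F [ 0.2 -0.5  0.5] gap 51.0
yaw 87.28 tooly [ 1.790e-02 -3.000e-04 -9.998e-01]
shift [-0.006   0.0538  0.0211]
turn [ 0.0086 -0.0002  0.0003]
```

View pics/s2.png

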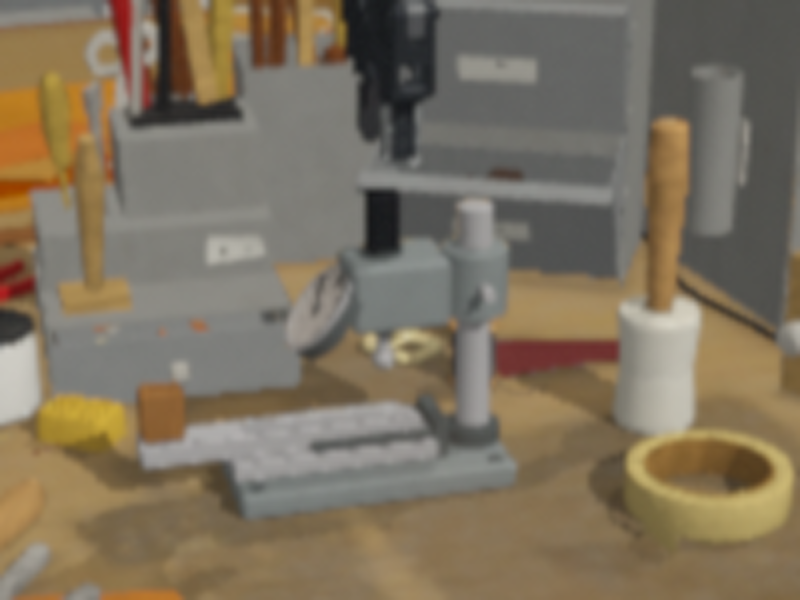

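The scene crop shows the post's dark top at about (382,188), its foot at (382,250), and the gripper's near finger tip at (403,163). I'll check the post height from this.

```bash
python3 - <<'E'
from h import *
c=env.camera('scene')
f=lambda P:((proj(c,P)-[200,110])*4).round(0)
for z in (.152,.172,.190):print(z,f([.605,-.041,z]))
s=env.get_state();p=s['position'];print(p)
for d in(.025,-.025,0.035,-.035):print('finger',d,f(p+rot()[:,0]*d))
E
python3 plan.py 604.5 -40.5 158 87.3
```

```text
0.152 [380. 246.]
0.172 [380. 214.]
0.19 [379. 186.]
[ 0.61133545 -0.03912789  0.17529736]
finger 0.025 [378. 194.]
finger -0.025 [400. 220.]
finger 0.035 [374. 189.]
finger -0.035 [404. 226.]
t 3.15 pos [611.3 -39.1 175.3] F [ 0.   0.1 -0. ] gap 51.1
yaw 87.27 tooly [ 2.020e-02 -5.000e-04 -9.998e-01]
shift [-0.0057  0.0572  0.0237]
turn [ 0.0097 -0.0002  0.0002]
```

```bash
python3 - <<'E'
from h import *
s=env.get_state();print(s['position'],s['joint_positions'],s['effort'].round(1),s['joint_vel'].round(3))
c=env.camera('scene'); w=env.camera('wrist');V=w['view'];print(-V[:3,:3].T@V[:3,3],V[2,:3])
s=env.get_state();print(s['position'],s['joint_positions'],s['contact_force'],s['wrist_torque'])
o=np.zeros((420,700,3),np.uint8);o[:,:560]=w['img'];o=np.hstack([w['img'][::1],cv2.resize(c['img'][60:200,240:320],(240,420))]);cv2.imwrite('pics/x3.png',o)
E
```

```text
[ 0.61133545 -0.03912789  0.17529736] [-8.33757961e-02  3.81172264e-01  1.52671265e+00  1.26980082e-03
  1.21352432e+00 -1.60696667e+00] [  0.  -44.2 -22.9   0.   -0.1   0. ] [-0.    -0.003 -0.001  0.001 -0.004 -0.   ]
[ 0.5337507  -0.03507653  0.35090628] [ 0.31290928 -0.01321018 -0.94969114]
[ 0.61116466 -0.03920788  0.17513263] [-8.34883071e-02  3.81184384e-01  1.52711579e+00  1.19405464e-03
  1.21340494e+00 -1.60695743e+00] [-0.21215859 -0.04632719  1.05466188] [0.02367951 0.0446545  0.01313474]
```

View pics/x3.png

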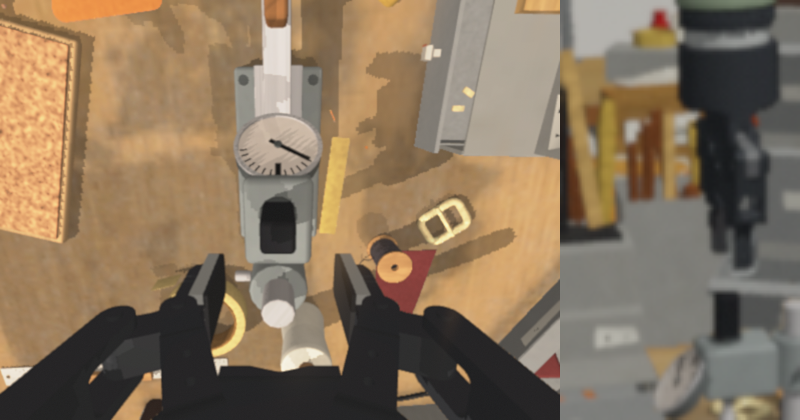

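The fingers look higher than expected in the scene view, though the post centre agrees sideways. I'll correct x and tilt, go lower gently, and look.

Call:
apply_moves(targets=[[[-0.004,0.03,0.023],[0.0095,0,0],0.2],[[0,0.02,0],[0,0,0],0.2],[[0,0,0],[0,0,0],0.2]])

```text
clock: 3.62
position: [0.6041, -0.0402, 0.1597]
orientation: [0.512, -0.512, -0.488, 0.488]
contact_force: [-0.3, 0.3, 0.2]
finger_gap: 0.602
```

```bash
python3 plan.py 604.5 -40.5 158 87.3;python3 - <<'E'
from h import *
c=env.camera('scene'); w=env.camera('wrist');t=env.camera('top')
print('f',w['mtx'][0,0]);p=env.get_state()['position']
print('tcp in wrist',proj(w,p),'posttop',proj(w,[.605,-.041,.19]))
f=lambda i,u,v,W,H,S:cv2.resize(i['img'][v:v+H,u:u+W],None,fx=S,fy=S,interpolation=cv2.INTER_CUBIC)
a=f(w,180,150,200,150,2);b=f(c,250,110,100,75,4);d=f(t,180,130,100,75,4)
cv2.imwrite('pics/x4.png',np.vstack([np.hstack([a,b]),np.hstack([d,d])]))
E
```

```text
t 3.62 pos [604.1 -40.2 159.7] F [-0.3  0.3  0.2] gap 51.2
yaw 87.26 tooly [-4.e-04  4.e-04 -1.e+00]
shift [-0.0009  0.0055 -0.0013]
turn [-0.0002 -0.0003  0.0002]
f 328.0656596176642
tcp in wrist [277.86786343 238.76723209] posttop [276.28131177 262.86680393]
```

View pics/x4.png

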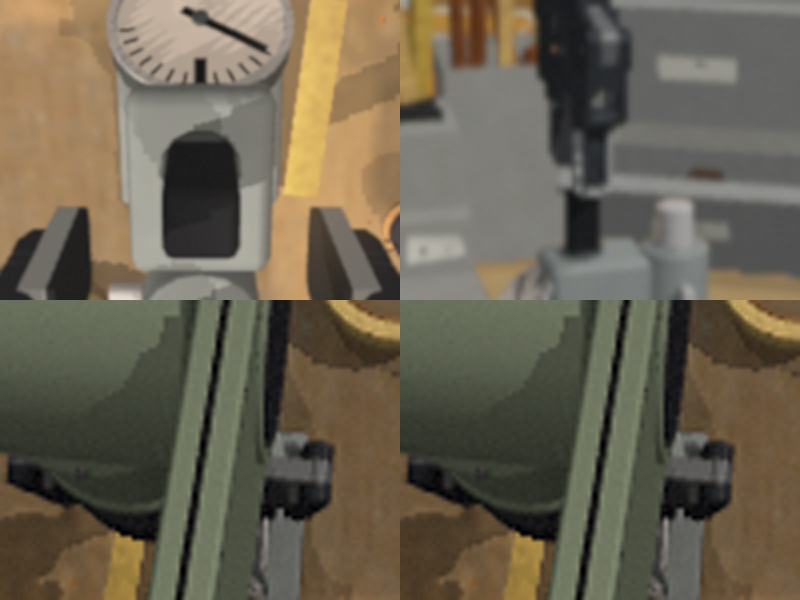

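The wrist crop shows the post top centred at about (280,264) in the full image, close to the predicted (276,263). The finger tips, by gap geometry and the scene view, stand at z≈196 with the TCP reported at 160, still above the post. I'll go down another 30 mm, watching force, then close lightly.

Call:
apply_moves(targets=[[[0.004,0.035,0],[0,0,0],0.2],[[0,0.035,0],[0,0,0],0.2],[[0,0.02,0],[0,0,0],0.2]])

```text
clock: 4.15
position: [0.6049, -0.0389, 0.132]
orientation: [-0.511, 0.512, 0.488, -0.487]
contact_force: [0.3, -0.2, -0.4]
finger_gap: 0.601
```

```bash
python3 plan.py 604.5 -39 130 87.3;python3 - <<'E'
from h import *
c=env.camera('scene'); w=env.camera('wrist')
f=lambda i,u,v,W,H,S:cv2.resize(i['img'][v:v+H,u:u+W],None,fx=S,fy=S,interpolation=cv2.INTER_CUBIC)
cv2.imwrite('pics/x5.png',np.hstack([f(w,180,150,200,150,2),f(c,250,110,100,75,4)]))
E
```

```text
t 4.15 pos [604.9 -38.9 132. ] F [ 0.3 -0.2 -0.4] gap 51.1
yaw 87.26 tooly [ 1.9e-03  2.0e-04 -1.0e+00]
shift [-0.0003  0.0066  0.0014]
turn [ 0.0009 -0.0003  0.0001]
```

View pics/x5.png

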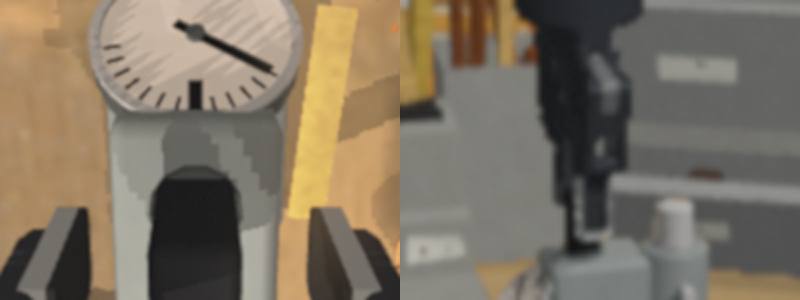

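The fingers now straddle the post: in the wrist crop it spans x 150–240 between pads at 88 and 310, and in the scene crop the finger tip is near (590,238). Closing.

Call:
apply_moves(targets=[[[-0.003,0,0],[0,0,0],-0.3],[[0,0,0],[0,0,0],-0.8],[[0,0,0],[0,0,0],-0.8],[[0,0,0],[0,0,0],-0.8]], newtons=50)

```text
clock: 4.75
position: [0.6049, -0.0398, 0.1321]
orientation: [-0.511, 0.512, 0.488, -0.487]
contact_force: [0.3, 1.0, -0.8]
finger_gap: 0.223
```

```bash
python3 plan.py 604.5 -39 97 87.3
```

```text
t 4.75 pos [604.9 -39.8 132.1] F [ 0.3  1.  -0.8] gap 18.9
yaw 87.27 tooly [ 1.5e-03  4.0e-04 -1.0e+00]
shift [0.0025 0.1171 0.0015]
turn [ 0.0007 -0.0002  0.0002]
```

Call:
apply_moves(targets=[[[0,0.025,0],[0,0,0],-0.8],[[0,0.025,0],[0,0,0],-0.8],[[0,0.025,0],[0,0,0],-0.8]])

```text
clock: 5.12
position: [0.605, -0.0398, 0.1143]
orientation: [-0.511, 0.513, 0.489, -0.487]
contact_force: [-3.6, 0.6, 7.4]
finger_gap: 0.224
```

```bash
python3 plan.py 604.5 -39.8 97 87.3
```

```text
t 5.12 pos [605.  -39.8 114.3] F [-3.6  0.6  7.4] gap 19.0
yaw 87.29 tooly [ 0.0047  0.     -1.    ]
shift [-0.      0.0577  0.0021]
turn [ 0.0022 -0.0001  0.0001]
```

Call:
apply_moves(targets=[[[0,0.02,0],[0.002,0,0],-0.8],[[0,0.02,0],[0,0,0],-0.8],[[0,0.01,0],[0,0,0],-0.8],[[0,0,0],[0,0,0],-0.8]])

```text
clock: 5.62
position: [0.6049, -0.0398, 0.1035]
orientation: [-0.511, 0.512, 0.489, -0.487]
contact_force: [0.7, -0.5, -5.9]
finger_gap: 0.219
```

```bash
python3 plan.py 604.5 -39.8 97 87.3;python3 - <<'E'
from h import *
w=env.camera('wrist');cv2.imwrite('pics/w6f.png',w['img'])
cv2.imwrite('pics/w6.png',cv2.resize(w['img'][120:270,205:345],None,fx=4,fy=4,interpolation=cv2.INTER_CUBIC))
E
```

```text
t 5.62 pos [604.9 -39.8 103.5] F [ 0.7 -0.5 -5.9] gap 18.7
yaw 87.29 tooly [ 0.0031 -0.     -1.    ]
shift [0.     0.0217 0.0015]
turn [ 0.0015 -0.0001  0.0001]
```

View pics/w6.png

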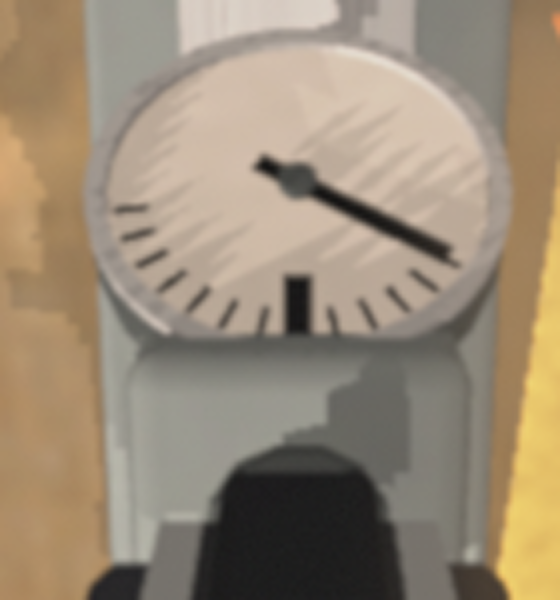

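The dial shows the pointer still at its free position, from hub (297,180) to (448,252), with the zero mark straight below at (297,275–330). I'll read the pointer numerically from here on.

```bash
cat > dial.py <<'E'
from h import *
def read(im,cx=278.9,cy=164.6):
    b=cv2.resize(im,None,fx=4,fy=4,interpolation=cv2.INTER_CUBIC)
    ys,xs=np.mgrid[:b.shape[0],:b.shape[1]]; dx=(xs/4-cx)*4; dy=(ys/4-cy)*4*1.35
    r=np.hypot(dx,dy); m=(b.max(2)<75)&(r>60)&(r<115)
    a=np.arctan2(dx[m],dy[m]); return 1-np.median(a), a.std(), m.sum()
if __name__=='__main__':
    print('w6',read(cv2.imread('pics/w6f.png')))
    w=env.camera('wrist');cv2.imwrite('pics/last.png',w['img']);print('pointer',read(w['img']))
E
python3 dial.py
```

```text
w6 (np.float64(0.03642326376326699), np.float64(0.05846801565831124), np.int64(693))
pointer (np.float64(0.03542038433980077), np.float64(0.05884527431069839), np.int64(694))
```

Call:
apply_moves(targets=[[[0,0.014,0],[0,0,0],-0.8],[[0,0.008,0],[0,0,0],-0.8]])

```text
clock: 5.98
position: [0.605, -0.0398, 0.0996]
orientation: [-0.511, 0.513, 0.489, -0.487]
contact_force: [-4.0, -0.3, 9.6]
finger_gap: 0.219
```

```bash
python3 plan.py 604.5 -39.8 97 87.3; python3 dial.py
```

```text
t 5.97 pos [605.  -39.8  99.6] F [-4.  -0.3  9.6] gap 18.6
yaw 87.29 tooly [ 3.9e-03 -1.0e-04 -1.0e+00]
shift [-0.      0.0088  0.0016]
turn [ 0.0019 -0.      0.    ]
w6 (np.float64(0.03642326376326699), np.float64(0.05846801565831124), np.int64(693))
pointer (np.float64(0.6062529246895312), np.float64(0.05224916023439514), np.int64(615))
```

Call:
apply_moves(targets=[[[0,0.01,0],[0,0,0],-0.8]])

```text
clock: 6.15
position: [0.605, -0.0398, 0.0983]
orientation: [-0.51, 0.513, 0.489, -0.487]
contact_force: [-2.9, 0.3, 10.4]
finger_gap: 0.223
```

```bash
python3 plan.py; python3 dial.py|tail -1; python3 dial.py|tail -1
```

```text
t 6.15 pos [605.  -39.8  98.3] F [-2.9  0.3 10.4] gap 19.0
yaw 87.29 tooly [ 4.9e-03 -2.0e-04 -1.0e+00]
pointer (np.float64(0.8427955201593004), np.float64(0.04857826597543159), np.int64(577))
pointer (np.float64(0.8818220779766358), np.float64(0.04681702007039391), np.int64(561))
```

Call:
apply_moves(targets=[[[0,0.0075,0],[0,0,0],-0.8]])

```text
clock: 6.38
position: [0.6051, -0.0398, 0.0977]
orientation: [-0.51, 0.513, 0.489, -0.487]
contact_force: [-4.0, -0.1, 9.7]
finger_gap: 0.228
```

```bash
python3 plan.py; python3 dial.py|tail -1; python3 dial.py|tail -1
```

```text
t 6.38 pos [605.1 -39.8  97.7] F [-4.  -0.1  9.7] gap 19.4
yaw 87.3 tooly [ 5.7e-03 -3.0e-04 -1.0e+00]
pointer (np.float64(0.966771618577877), np.float64(0.049029593164808594), np.int64(574))
pointer (np.float64(0.9800960545617239), np.float64(0.04719749993933185), np.int64(558))
```

Call:
apply_moves(targets=[[[0,0,0],[0,0,0],-0.8],[[0,0,0],[0,0,0],-0.8]])

```text
clock: 6.72
position: [0.605, -0.0398, 0.0976]
orientation: [-0.51, 0.513, 0.489, -0.487]
contact_force: [-1.1, -0.5, 1.1]
finger_gap: 0.223
```

```bash
python3 plan.py; python3 dial.py|tail -1; python3 - <<'E'
from h import *
b=cv2.resize(cv2.imread('pics/last.png'),None,fx=4,fy=4,interpolation=cv2.INTER_CUBIC)[480:1080,820:1380]
for y in range(140,340,12):
    xs=np.nonzero(b[y,240:360].max(1)<75)[0]; print(y, (xs.min()+240,xs.max()+240,xs.mean()+240) if len(xs) else '')
E
```

```text
t 6.72 pos [605.  -39.8  97.6] F [-1.1 -0.5  1.1] gap 19.0
yaw 87.29 tooly [ 5.8e-03 -3.0e-04 -1.0e+00]
pointer (np.float64(0.9802870208715166), np.float64(0.0473422232543972), np.int64(557))
140 
152 (np.int64(291), np.int64(304), np.float64(297.5))
164 (np.int64(293), np.int64(303), np.float64(298.0))
176 (np.int64(286), np.int64(310), np.float64(298.0))
188 (np.int64(307), np.int64(308), np.float64(307.5))
200 (np.int64(291), np.int64(304), np.float64(297.5))
212 (np.int64(291), np.int64(304), np.float64(297.5))
224 (np.int64(291), np.int64(304), np.float64(297.5))
236 (np.int64(291), np.int64(303), np.float64(297.0))
248 (np.int64(291), np.int64(304), np.float64(297.5))
260 (np.int64(291), np.int64(304), np.float64(297.5))
272 (np.int64(290), np.int64(305), np.float64(297.5))
284 (np.int64(287), np.int64(308), np.float64(297.5))
296 (np.int64(287), np.int64(308), np.float64(297.5))
308 (np.int64(287), np.int64(308), np.float64(297.5))
320 (np.int64(287), np.int64(308), np.float64(297.5))
332 (np.int64(287), np.int64(308), np.float64(297.5))
```

The pointer lies exactly along the zero mark, with both centred at column 297.5. The forces are relaxed, so I'm releasing and rising.

Call:
apply_moves(targets=[[[0,0,0],[0,0,0],0.1],[[0,0,0],[0,0,0],0.1],[[0,0,0],[0,0,0],0.1],[[0,-0.08,0],[-0.003,0,0],0.1],[[0,-0.15,0],[0,0,0],0.1]])

```text
clock: 7.4
position: [0.6024, -0.0397, 0.1634]
orientation: [-0.511, 0.513, 0.489, -0.487]
contact_force: [0.3, -1.8, -0.3]
finger_gap: 0.55
```

Call:
apply_moves(targets=[[[0,-0.12,0],[0,0,0],0],[[0.01,-0.05,0.15],[0,0,0],0],[[0.01,0,0.15],[0,0,0],0],[[0,0,0.13],[0,0,0],0],[[0,0,0],[0,0,0],0]])

```text
clock: 8.02
position: [0.4729, -0.0275, 0.2188]
orientation: [-0.508, 0.515, 0.491, -0.485]
contact_force: [0.7, -0.3, 0.2]
finger_gap: 0.501
```

```bash
python3 plan.py 465 -34 120 87.3; python3 - <<'E'
from h import *
w=env.camera('wrist');im=w['img'];cv2.imwrite('pics/w7.png',im)
p=proj(w,[.465,-.034,.079]);print('pred grip',p)
hsv=cv2.cvtColor(im,cv2.COLOR_BGR2HSV);g=cv2.inRange(hsv,(3,130,50),(18,255,255))
n,l,s,k=cv2.connectedComponentsWithStats(g)
for i in range(1,n):
  if s[i][4]>150 and abs(k[i]-p).max()<60: print(s[i],k[i].round(1))
t=env.camera('top');cv2.imwrite('pics/t7.png',t['img'])
E
```

```text
t 8.03 pos [472.9 -27.5 218.8] F [ 0.7 -0.3  0.2] gap 42.6
yaw 87.27 tooly [ 1.410e-02 -8.000e-04 -9.999e-01]
shift [-0.0227  0.3291  0.0299]
turn [ 0.0068 -0.0003 -0.0001]
pred grip [271.26618937 173.65158413]
[264 156  16  30 456] [271.5 170.8]
```

Call:
apply_moves(targets=[[[-0.022,0.15,0.028],[0.007,0,0],0],[[0,0.15,0],[0,0,0],0],[[0,0.1,0],[0,0,0],0],[[0,0.05,0],[0,0,0],0],[[0,0,0],[0,0,0],0]])

```text
clock: 8.75
position: [0.4762, -0.0351, 0.0797]
orientation: [-0.51, 0.514, 0.49, -0.486]
contact_force: [0.1, -0.8, 1.4]
finger_gap: 0.5
```

```bash
python3 plan.py 465 -34 22 87.3; python3 - <<'E'
from h import *
w=env.camera('wrist');im=w['img'];cv2.imwrite('pics/w8.png',im);s=env.camera('scene')
p=proj(w,[.465,-.034,.079]);print('pred grip',p, 'tip',proj(w,env.get_state()['position']+[0,0,.036]))
hsv=cv2.cvtColor(im,cv2.COLOR_BGR2HSV);g=cv2.inRange(hsv,(3,130,50),(18,255,255))
n,l,st,k=cv2.connectedComponentsWithStats(g)
for i in range(1,n):
  if st[i][4]>150 and abs(k[i]-p).max()<60: print(st[i],k[i].round(1))
cv2.imwrite('pics/x8.png',np.hstack([cv2.resize(im[140:350,140:420],(400,300)),cv2.resize(s['img'][150:270,180:340],(400,300))]))
E
```

```text
t 8.75 pos [476.2 -35.1  79.7] F [ 0.1 -0.8  1.4] gap 42.5
yaw 87.26 tooly [ 7.4e-03 -8.0e-04 -1.0e+00]
shift [0.0019 0.192  0.039 ]
turn [ 0.0035 -0.0004 -0.0002]
pred grip [278.76248038 219.3135949 ] tip [277.48930523 270.82122719]
[ 265  185   28   54 1439] [278.6 212. ]
```

View pics/x8.png

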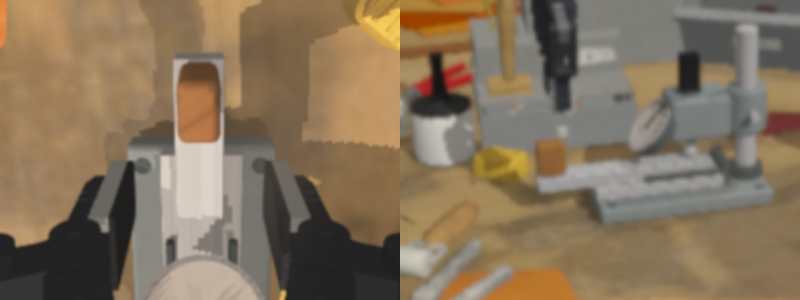

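The fingers are above and centred on the wooden grip, which spans crop x 180–218, but 11 mm too far forward. I'll correct that and descend.

Call:
apply_moves(targets=[[[0.002,0.04,0.039],[0.0035,0,0],0],[[0,0.06,0],[0,0,0],0],[[0,0.06,0],[0,0,0],0],[[0,0.03,0.005],[0,0,0],0],[[0,0,0],[0,0,0],0]])

```text
clock: 9.48
position: [0.464, -0.0339, 0.0238]
orientation: [-0.51, 0.514, 0.489, -0.486]
contact_force: [0.5, 0.0, -0.2]
finger_gap: 0.501
```

```bash
python3 plan.py 465 -34.2 21 87.3
```

```text
t 9.47 pos [464.  -33.9  23.8] F [ 0.5  0.  -0.2] gap 42.6
yaw 87.26 tooly [ 0.0071 -0.0012 -1.    ]
shift [-0.0008  0.0094 -0.0033]
turn [ 0.0034 -0.0003 -0.0004]
```

Call:
apply_moves(targets=[[[0,0.009,-0.003],[0.0034,0,0],-0.1],[[0,0,0],[0,0,0],-0.8],[[0,0,0],[0,0,0],-0.8],[[0,0,0],[0,0,0],-0.8]], newtons=60)

```text
clock: 9.98
position: [0.4658, -0.034, 0.0223]
orientation: [-0.511, 0.513, 0.488, -0.488]
contact_force: [0.6, 0.5, -3.5]
finger_gap: 0.196
```

```bash
python3 plan.py 345 -28.5 21 87.3
```

```text
t 9.97 pos [465.8 -34.   22.3] F [ 0.6  0.5 -3.5] gap 16.6
yaw 87.27 tooly [ 0.0021 -0.0011 -1.    ]
shift [-0.001   0.0035  0.4032]
turn [ 0.001  -0.0002 -0.0005]
```

Call:
apply_moves(targets=[[[0,0,0.03],[0,0,0],-0.8],[[0,0,0.04],[0,0,0],-0.8],[[0,0,0.04],[0,0,0],-0.8]])

```text
clock: 10.35
position: [0.4324, -0.0324, 0.0221]
orientation: [-0.51, 0.513, 0.489, -0.487]
contact_force: [0.8, -0.9, -1.3]
finger_gap: 0.194
```

```bash
python3 plan.py 345 -28.3 22.5 87.3
```

```text
t 10.35 pos [432.4 -32.4  22.1] F [ 0.8 -0.9 -1.3] gap 16.5
yaw 87.26 tooly [ 0.0045 -0.0012 -1.    ]
shift [-0.0003 -0.0027  0.2917]
turn [ 0.0022 -0.0003 -0.0005]
```

Call:
apply_moves(targets=[[[0,-0.001,0.06],[0.001,0,0],-0.8],[[0,-0.001,0.06],[0.001,0,0],-0.8],[[0,0,0.06],[0,0,0],-0.8],[[0,0,0.06],[0,0,0],-0.8],[[0,0,0.045],[0,0,0],-0.8]])

```text
clock: 10.98
position: [0.3387, -0.0278, 0.0227]
orientation: [0.512, -0.511, -0.487, 0.489]
contact_force: [0.3, -0.4, -1.6]
finger_gap: 0.199
```

```bash
python3 plan.py 345 -28.3 22.5 87.3; python3 - <<'E'
from h import *
w=env.camera('wrist');s=env.camera('scene');t=env.camera('top')
cv2.imwrite('pics/w9.png',w['img']);cv2.imwrite('pics/s9.png',s['img']);cv2.imwrite('pics/t9.png',t['img'])
E
```

```text
t 10.97 pos [338.7 -27.8  22.7] F [ 0.3 -0.4 -1.6] gap 16.9
yaw 87.26 tooly [-2.5e-03 -8.0e-04 -1.0e+00]
shift [-0.0008  0.0007 -0.0212]
turn [-0.0012 -0.0003 -0.0005]
```

Call:
apply_moves(targets=[[[0,-0.06,0],[0,0,0],-0.8],[[0,-0.12,0],[0,0,0],-0.8],[[0,-0.12,0],[0,0,0],-0.8],[[-0.13,0,0],[0,0.03,0],-0.8],[[-0.15,0,0],[0,0.03,0],-0.8]])

```text
clock: 11.75
position: [0.3342, -0.1118, 0.1153]
orientation: [0.542, -0.54, -0.454, 0.457]
contact_force: [0.7, -0.5, -3.6]
finger_gap: 0.198
```

```bash
python3 plan.py 488.7 -278.5 110 72.5
```

```text
t 11.75 pos [ 334.2 -111.8  115.3] F [ 0.7 -0.5 -3.6] gap 16.9
yaw 80.25 tooly [-0.0052 -0.0011 -1.    ]
shift [-0.4604  0.0155 -0.6018]
turn [-0.0023  0.0646 -0.0011]
```

Call:
apply_moves(targets=[[[-0.12,0,-0.1],[0,0.033,0],-0.8],[[-0.11,0,-0.11],[0,0.03,0],-0.8],[[-0.09,0,-0.13],[0,0,0],-0.8],[[-0.08,0,-0.14],[0,0,0],-0.8],[[-0.03,0,-0.1],[0,0,0],-0.8]])

```text
clock: 12.38
position: [0.4711, -0.2911, 0.1124]
orientation: [0.574, -0.569, -0.414, 0.419]
contact_force: [-0.6, -0.0, -3.3]
finger_gap: 0.195
```

```bash
python3 plan.py 488.7 -278.5 60 72.5; python3 - <<'E'
from h import *
w=env.camera('wrist');cv2.imwrite('pics/w10.png',w['img']);t=env.camera('top');cv2.imwrite('pics/t10.png',t['img'])
E
```

```text
t 12.38 pos [ 471.1 -291.1  112.4] F [-0.6 -0.  -3.3] gap 16.6
yaw 72.15 tooly [-8.7e-03  9.0e-04 -1.0e+00]
shift [ 0.0583  0.1743 -0.0443]
turn [-0.0041 -0.003  -0.0009]
```

Call:
apply_moves(targets=[[[0.058,0.05,-0.044],[-0.004,-0.003,0],-0.8],[[0,0.1,0],[0,0,0],-0.8],[[0,0.08,0],[0,0,0],-0.8],[[0,0,0],[0,0,0],-0.8]])

```text
clock: 12.98
position: [0.4896, -0.2775, 0.0391]
orientation: [0.571, -0.569, -0.417, 0.42]
contact_force: [0.5, 0.3, -2.9]
finger_gap: 0.195
```

```bash
python3 plan.py 488.7 -278.5 7 72.5; python3 - <<'E'
from h import *
w=env.camera('wrist');s=env.camera('scene')
cv2.imwrite('pics/x11.png',np.hstack([cv2.resize(w['img'],(400,300)),cv2.resize(s['img'][200:350,220:420],(400,300))]))
E
```

```text
t 12.97 pos [ 489.6 -277.5   39.1] F [ 0.5  0.3 -2.9] gap 16.6
yaw 72.57 tooly [-4.2e-03  4.0e-04 -1.0e+00]
shift [-0.0039  0.1071  0.0015]
turn [-0.002   0.0006 -0.0004]
```

View pics/x11.png

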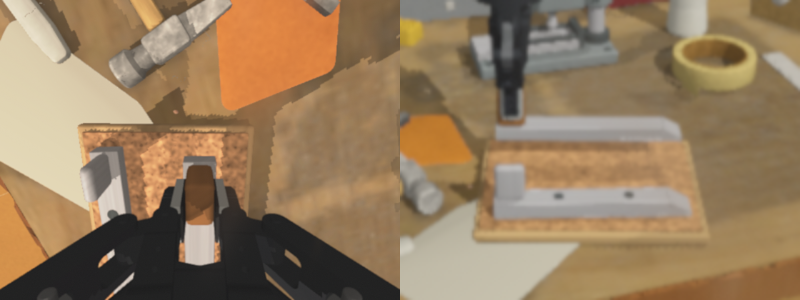

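The master hangs level and parallel to the spacer over the board's free half, with the spacer grip near (98,175) in the left crop. Lowering.

Call:
apply_moves(targets=[[[-0.003,0.04,0.001],[-0.002,0,0],-0.8],[[0,0.035,0],[0,0,0],-0.8],[[0,0.02,0],[0,0,0],-0.8],[[0,0,0],[0,0,0],-0.8]])

```text
clock: 13.58
position: [0.492, -0.2805, 0.0132]
orientation: [-0.567, 0.573, 0.419, -0.417]
contact_force: [-0.7, -0.6, -3.3]
finger_gap: 0.199
```

```bash
python3 plan.py 488.7 -278.5 7 72.5
```

```text
t 13.57 pos [ 492.  -280.5   13.2] F [-0.7 -0.6 -3.3] gap 16.9
yaw 72.55 tooly [ 0.0082 -0.0058 -0.9999]
shift [0.0031 0.0207 0.0127]
turn [ 0.0046  0.0004 -0.0015]
```

Call:
apply_moves(targets=[[[0.003,0.01,0.006],[0.0046,0,-0.0015],-0.8],[[0,0.008,0],[0,0,0],-0.8],[[0,0,0],[0,0,0],-0.8]])

```text
clock: 13.95
position: [0.491, -0.2793, 0.0079]
orientation: [-0.57, 0.57, 0.418, -0.418]
contact_force: [-0.0, -0.4, -3.5]
finger_gap: 0.197
```

```bash
python3 plan.py 488.7 -278.5 6.5 72.5
```

```text
t 13.95 pos [ 491.  -279.3    7.9] F [-0.  -0.4 -3.5] gap 16.7
yaw 72.55 tooly [ 4.e-04 -2.e-04 -1.e+00]
shift [0.0003 0.0047 0.0082]
turn [ 0.0002  0.0004 -0.    ]
```

Call:
apply_moves(targets=[[[0,0.006,0],[0,0,0],-0.8],[[0,0.003,0],[0,0,0],-0.8],[[0,0,0],[0,0,0],-0.8]])

```text
clock: 14.32
position: [0.4915, -0.2796, 0.0065]
orientation: [-0.569, 0.571, 0.419, -0.418]
contact_force: [-0.1, 0.3, -3.4]
finger_gap: 0.199
```

```bash
python3 plan.py 488.7 -278.5 6.5 72.5
```

```text
t 14.32 pos [ 491.5 -279.6    6.5] F [-0.1  0.3 -3.4] gap 16.9
yaw 72.55 tooly [ 0.002  -0.0011 -1.    ]
shift [0.0007 0.     0.0099]
turn [ 0.0011  0.0004 -0.0002]
```

Call:
apply_moves(targets=[[[0,0.005,0],[0.001,0,0],-0.8],[[0,0.005,0],[0,0,0],-0.8]])

```text
clock: 14.58
position: [0.4915, -0.2796, 0.0063]
orientation: [-0.57, 0.57, 0.418, -0.418]
contact_force: [-4.7, 2.2, 10.8]
finger_gap: 0.196
```

Call:
apply_moves(targets=[[[0,0.004,0],[0,0,0],-0.8]])

```text
clock: 14.7
position: [0.4915, -0.2796, 0.0063]
orientation: [-0.569, 0.571, 0.418, -0.418]
contact_force: [-3.6, 1.4, 5.3]
finger_gap: 0.194
```

```bash
python3 plan.py 488.7 -278.5 6.5 72.5
```

```text
t 14.7 pos [ 491.5 -279.6    6.3] F [-3.6  1.4  5.3] gap 16.5
yaw 72.55 tooly [ 0.0011 -0.0011 -1.    ]
shift [ 0.0008 -0.0007  0.0102]
turn [ 0.0007  0.0004 -0.0004]
```

Call:
apply_moves(targets=[[[0,0,0],[0,0,0],-0.1],[[0,0,0],[0,0,0],-0.1],[[0,0,0],[0,0,0],-0.1],[[0,-0.1,0],[0,0,0],-0.1],[[0,-0.15,0],[0,0,0],-0.1]])

```text
clock: 15.32
position: [0.4906, -0.279, 0.0795]
orientation: [0.571, -0.569, -0.418, 0.419]
contact_force: [1.3, 0.4, 0.9]
finger_gap: 0.447
```

Call:
apply_moves(targets=[[[0,-0.15,0],[0,0,0],0],[[-0.12,-0.05,0.06],[0,0,0],0],[[-0.1,0,0.06],[0,0,0],0],[[0,0,0],[0,0,0],0]])

```text
clock: 15.82
position: [0.4384, -0.334, 0.1453]
orientation: [-0.568, 0.572, 0.419, -0.418]
contact_force: [-0.6, 0.4, -0.5]
finger_gap: 0.502
```

```bash
python3 plan.py; python3 - <<'E'
from h import *
w=env.camera('wrist');im=w['img'];cv2.imwrite('pics/w12.png',im);t=env.camera('top');cv2.imwrite('pics/t12.png',t['img'])
# predictions of spacer grip: from top-view: end minus 14+.. along axis
n=np.array([628,-398.]);e=np.array([452.8,-349.8]);d=(n-e)/np.linalg.norm(n-e);g=e+d*14.5;print('grip guess',g,'px',proj(w,[g[0]/1e3,g[1]/1e3,.065]))
cv2.imwrite('pics/x12.png',np.hstack([cv2.resize(im,(480,360)),cv2.resize(t['img'][150:290,300:420],(308,360))]))
E
```

```text
t 15.82 pos [ 438.4 -334.   145.3] F [-0.6  0.4 -0.5] gap 42.7
yaw 72.64 tooly [ 0.0048 -0.0042 -1.    ]
grip guess [ 466.78057009 -353.64625273] px [265.9445347  236.88062128]
```

View pics/x12.png

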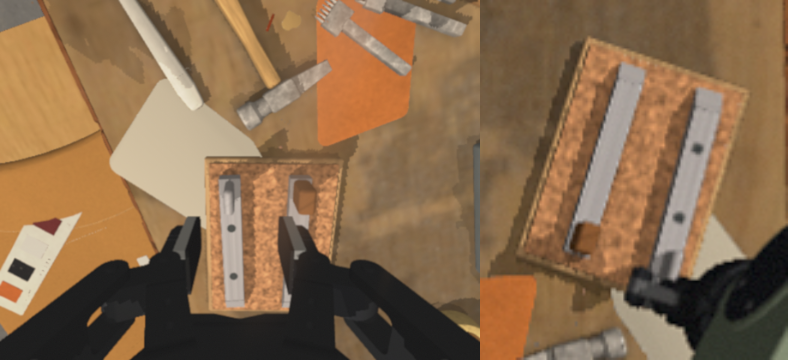

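The master lies flat and parallel beside the spacer in the middle of the board, centred across the free half. In the wrist half the spacer's dowel holes are at (231,228) and (234,275), and its grip is at about (230,190). Next I'll compute the spacer's axis.

```bash
python3 - <<'E'
from h import *
w=env.camera('wrist');im=w['img']
H=[]
for u,v in((269.5,266),(273,321)):
    r=im[int(v)-9:int(v)+10,int(u)-9:int(u)+10].max(2); m=r<r.min()+35
    ys,xs=np.nonzero(m);H.append((xs.mean()+int(u)-9,ys.mean()+int(v)-9));print(H[-1],m.sum(),onz(w,H[-1],.03)[:2]*1e3)
a,b=[onz(w,h,.03)[:2]*1e3 for h in H];d=b-a;d/=np.linalg.norm(d);print('yaw',np.degrees(np.arctan2(d[1],d[0])),'sep',np.linalg.norm(b-a))
# profile along bar axis: gray at z=.03, from hole a backward
for s in range(-90,-30,3):
    p=a+d*s; q=proj(w,[p[0]/1e3,p[1]/1e3,.03]); print(s,q.round(0),im[int(q[1]+.5),int(q[0]+.5)])
nrm=np.array([-d[1],d[0]])
for s in(-6,):
  p0=a+d*(-62)
  for z in(.065,):
    print([(k,int(im[tuple(int(v+.5) for v in proj(w,[(p0+nrm*k)[0]/1e3,(p0+nrm*k)[1]/1e3,z])[::-1])].mean())) for k in range(-20,21,2)])
E
```

```text
(np.float64(267.8965517241379), np.float64(265.41379310344826)) 58 [ 511.20892066 -365.65097038]
(np.float64(270.4130434782609), np.float64(321.2173913043478)) 46 [ 573.66236465 -382.90158405]
yaw -15.44098142520567 sep 64.79210088760185
-90 [264. 176.] [152 180 196]
-87 [264. 179.] [153 181 198]
-84 [264. 183.] [ 69 100 128]
-81 [264. 186.] [101 151 195]
-78 [264. 189.] [ 66  97 130]
-75 [265. 192.] [ 79 118 169]
-72 [265. 195.] [ 72 107 153]
-69 [265. 198.] [ 60  87 124]
-66 [265. 201.] [ 63  93 132]
-63 [265. 205.] [85 89 93]
-60 [265. 208.] [ 99 104 110]
-57 [265. 211.] [85 89 94]
-54 [266. 214.] [84 88 93]
-51 [266. 217.] [85 88 94]
-48 [266. 220.] [86 91 96]
-45 [266. 223.] [117 123 131]
-42 [266. 226.] [147 155 165]
-39 [266. 229.] [151 159 169]
-36 [266. 232.] [157 166 177]
-33 [266. 234.] [157 166 176]
[(-20, 166), (-18, 154), (-16, 135), (-14, 145), (-12, 129), (-10, 116), (-8, 162), (-6, 156), (-4, 136), (-2, 92), (0, 90), (2, 89), (4, 85), (6, 108), (8, 127), (10, 128), (12, 117), (14, 111), (16, 105), (18, 101), (20, 106)]
```

```bash
python3 plan.py 465 -353 90 74.6
```

```text
t 15.97 pos [ 439.9 -332.5  144.8] F [-0.5  0.   0.1] gap 42.5
yaw 72.79 tooly [ 0.0047 -0.0032 -1.    ]
shift [-0.0404  0.1832 -0.0992]
turn [ 0.0026 -0.0151 -0.0008]
```

Call:
apply_moves(targets=[[[-0.041,0.02,-0.099],[0.0026,-0.015,0],0],[[0,0.08,0],[0,0,0],0],[[0,0.08,0],[0,0,0],0],[[0,0,0],[0,0,0],0]])

```text
clock: 16.48
position: [0.4688, -0.3503, 0.0883]
orientation: [0.561, -0.561, -0.43, 0.43]
contact_force: [0.3, -0.2, -0.2]
finger_gap: 0.497
```

```bash
python3 plan.py 465 -353 9 74.6; python3 - <<'E'
from h import *
w=env.camera('wrist');im=w['img'];cv2.imwrite('pics/w13.png',im)
g=np.array([.465,-.353]);t=np.radians(-15.4);d=np.array([np.cos(t),np.sin(t)]);n=np.array([-d[1],d[0]])
f=lambda p,z:im[tuple(int(v+.5) for v in proj(w,[*p,z])[::-1])]
print('px',proj(w,[*g,.065]))
print('across',[(k,int(f(g+n*k*1e-3,.065).mean())) for k in range(-14,15)])
print('along',[(k,f(g+d*k*1e-3,.065).tolist()) for k in range(-24,26,2)])
E
```

```text
t 16.48 pos [ 468.8 -350.3   88.3] F [ 0.3 -0.2 -0.2] gap 42.3
yaw 74.95 tooly [-8.e-04  1.e-04 -1.e+00]
shift [-0.012   0.2642  0.0097]
turn [-0.0004  0.0029 -0.    ]
px [272.0993084  220.00971794]
across [(-14, 149), (-13, 130), (-12, 122), (-11, 122), (-10, 141), (-9, 164), (-8, 179), (-7, 177), (-6, 173), (-5, 164), (-4, 162), (-3, 175), (-2, 185), (-1, 189), (0, 184), (1, 166), (2, 154), (3, 128), (4, 112), (5, 130), (6, 153), (7, 144), (8, 159), (9, 176), (10, 146), (11, 113), (12, 99), (13, 96), (14, 90)]
along [(-24, [73, 88, 110]), (-22, [81, 85, 90]), (-20, [104, 110, 117]), (-18, [82, 87, 92]), (-16, [83, 87, 92]), (-14, [84, 88, 94]), (-12, [88, 92, 98]), (-10, [115, 121, 128]), (-8, [146, 154, 164]), (-6, [166, 175, 187]), (-4, [169, 180, 190]), (-2, [169, 178, 190]), (0, [174, 184, 195]), (2, [170, 180, 191]), (4, [168, 178, 189]), (6, [172, 182, 193]), (8, [172, 182, 193]), (10, [173, 183, 195]), (12, [172, 183, 195]), (14, [167, 176, 188]), (16, [166, 175, 187]), (18, [167, 175, 187]), (20, [166, 175, 187]), (22, [167, 176, 187]), (24, [167, 175, 187])]
```

```bash
python3 - <<'E'
from h import *
im=cv2.imread('pics/w13.png');w=env.camera('wrist')
for v in range(190,262,4): print(v,' '.join(f'{int(x):3d}' for x in im[v,252:296].mean(1)))
print(w['view'].round(4).tolist())
E
```

```text
190 133 131 129 123 121 134 149 147 144 143 142 142 144 144 143 141 141 143 143 130 110 101 101 103 114 120 121 120 121 121 121 123 123 122 121 122 120 112 102 104 107 109 108 104
194 150 145 136 124 119 137 156 155 153 151 149 150 152 152 146 126  99  88  87  87  87  87  86  85  84  84  89 105 119 124 124 126 126 125 125 125 123 115 104 102 102 101  99  98
198 127 122 113 102 102 130 154 154 153 150 150 149 152 148 130 102  90  89  89  88  87  87  86  86  83  83  84  89 107 121 125 125 126 125 125 125 122 110  97  96  98  98  97  97
202 109 107 112 118 127 146 156 155 152 150 150 150 149 138 113  93  90  92  93  94  92  91  90  88  85  83  83  89 107 122 124 125 125 124 125 125 123 116 108 105 105 104 103 102
206 120 121 118 112 113 134 154 155 153 151 150 150 146 135 132 140 143 142 139 136 131 126 124 121 118 112 102  96 108 121 124 126 125 125 125 125 121 113 105 100  97  96  96  94
210 136 136 138 139 142 152 158 155 152 151 151 150 145 145 157 168 172 175 178 177 173 168 161 151 139 126 113 103 109 122 124 126 126 126 126 124 117 103  92  92  95  98 100 103
214 118 116 112 110 
[... 1569 characters left out ...]
26  97  96  98 101 102 100  96
250 119 124 130 132 132 136 153 172 179 179 178 177 175 174 173 172 171 173 176 178 176 176 178 181 180 176 174 173 174 174 176 177 178 178 176 161 129 104  99  97  97  97  98  96
254 136 122 117 114 113 119 144 170 179 179 179 177 175 175 174 172 171 173 176 178 176 176 179 181 181 177 174 173 174 174 177 177 178 177 175 159 127 109 107 109 111 113 111 105
258 125 119 118 116 116 121 145 170 178 180 179 178 176 175 175 168 149 122  98  85  84  83  83  88 102 124 151 168 174 175 177 178 178 178 175 158 125 106 104 105 106 106 100  92
[[0.2587, 0.9659, -0.0001, 0.2165], [0.9229, -0.2472, 0.2953, -0.5276], [0.2852, -0.0765, -0.9554, 0.1159], [0.0, 0.0, 0.0, 1.0]]
```

The grip's top face spans columns 265–279 and rows 206–240, which matches the prediction. Descending to grasp.

Call:
apply_moves(targets=[[[-0.012,0.06,0.006],[0,0.003,0],0],[[0,0.08,0],[0,0,0],0],[[0,0.08,0],[0,0,0],0],[[0,0.04,0],[0,0,0],0],[[0,0,0],[0,0,0],0]])

```text
clock: 17.2
position: [0.4731, -0.3572, 0.0174]
orientation: [-0.556, 0.568, 0.43, -0.427]
contact_force: [-0.6, 0.4, 0.3]
finger_gap: 0.5
```

```bash
python3 plan.py 466 -353 8 74.6
```

```text
t 17.2 pos [ 473.1 -357.2   17.4] F [-0.6  0.4  0.3] gap 42.5
yaw 74.67 tooly [ 0.0137 -0.011  -0.9998]
shift [0.0074 0.031  0.0269]
turn [ 0.0077  0.0006 -0.0033]
```

Call:
apply_moves(targets=[[[0.0074,0.02,0.024],[0.0077,0,-0.0033],0],[[0,0.01,0],[0,0,0],0],[[0,0,0],[0,0,0],0]])

```text
clock: 17.58
position: [0.4678, -0.3539, 0.0102]
orientation: [-0.561, 0.563, 0.429, -0.429]
contact_force: [0.6, -0.0, -0.0]
finger_gap: 0.501
```

```bash
python3 plan.py 466 -353 8 74.6
```

```text
t 17.57 pos [ 467.8 -353.9   10.2] F [ 0.6 -0.  -0. ] gap 42.6
yaw 74.67 tooly [ 0.0025 -0.002  -1.    ]
shift [0.0015 0.0073 0.0065]
turn [ 0.0014  0.0006 -0.0006]
```

Call:
apply_moves(targets=[[[0.0015,0.004,0.005],[0.0014,0.0005,-0.0006],0],[[0,0,0],[0,0,0],-0.5],[[0,0,0],[0,0,0],-1],[[0,0,0],[0,0,0],-1],[[0,0,0],[0,0,0],-1]], newtons=60)

```text
clock: 18.2
position: [0.4666, -0.3535, 0.0095]
orientation: [-0.562, 0.563, 0.429, -0.428]
contact_force: [-1.1, -0.7, -0.1]
finger_gap: 0.104
```

```bash
python3 plan.py 466 -353 100 74.6
```

```text
t 18.2 pos [ 466.6 -353.5    9.5] F [-1.1 -0.7 -0.1] gap 8.8
yaw 74.61 tooly [ 8.e-04 -8.e-04 -1.e+00]
shift [ 0.0007 -0.3018  0.0022]
turn [ 0.0004  0.0001 -0.0003]
```

Call:
apply_moves(targets=[[[0,-0.06,0],[0,0,0],-1],[[0,-0.12,0],[0,0,0],-1],[[0,-0.12,0],[0,0,0],-1],[[0,-0.1,0],[0,0,0],-1],[[0.05,0,0.1],[0,0,0],-1]])

```text
clock: 18.82
position: [0.4403, -0.33, 0.1299]
orientation: [0.565, -0.56, -0.428, 0.429]
contact_force: [-0.5, 0.6, -3.2]
finger_gap: 0.101
```

```bash
python3 plan.py 334 -120 125 80
```

```text
t 18.82 pos [ 440.3 -330.   129.9] F [-0.5  0.6 -3.2] gap 8.6
yaw 74.61 tooly [-0.006   0.0041 -1.    ]
shift [0.581  0.0212 0.5272]
turn [-0.0032 -0.0449  0.0013]
```

Call:
apply_moves(targets=[[[0.11,0.005,0.12],[-0.003,0,0.001],-1],[[0.11,0,0.12],[0,0,0],-1],[[0.11,0,0.12],[0,-0.01,0],-1],[[0.12,0,0.11],[0,-0.02,0],-1],[[0.12,0,0.06],[0,-0.015,0],-1]])

```text
clock: 19.45
position: [0.3217, -0.1176, 0.127]
orientation: [0.544, -0.54, -0.453, 0.455]
contact_force: [0.7, 0.3, -2.2]
finger_gap: 0.102
```

```bash
python3 plan.py 334 -27.8 110 87.4
```

```text
t 19.45 pos [ 321.7 -117.6  127. ] F [ 0.7  0.3 -2.2] gap 8.7
yaw 79.93 tooly [-0.0057  0.0037 -1.    ]
shift [0.3018 0.0574 0.0116]
turn [-0.0029 -0.0623  0.0015]
```

Call:
apply_moves(targets=[[[0.11,0.01,-0.02],[-0.003,-0.031,0.001],-1],[[0.11,0.02,0],[0,-0.031,0],-1],[[0.07,0.02,0],[0,0,0],-1],[[0,0,0],[0,0,0],-1]])

```text
clock: 19.95
position: [0.3337, -0.0274, 0.1109]
orientation: [0.511, -0.508, -0.49, 0.491]
contact_force: [-0.0, -0.1, -1.5]
finger_gap: 0.1
```

```bash
python3 plan.py 336 -27.6 60 87.4
```

```text
t 19.95 pos [333.7 -27.4 110.9] F [-0.  -0.1 -1.5] gap 8.5
yaw 87.81 tooly [-0.0034  0.0015 -1.    ]
shift [-0.0007  0.1698 -0.0082]
turn [-0.0016  0.0034  0.0006]
```

Call:
apply_moves(targets=[[[0,0.08,0],[-0.0015,0.0034,0.0005],-1],[[0,0.08,0],[0,0,0],-1],[[0,0.06,0],[0,0,0],-1],[[0,0.04,0],[0,0,0],-1],[[0,0,0],[0,0,0],-1]])

```text
clock: 20.58
position: [0.3341, -0.0304, 0.0316]
orientation: [-0.511, 0.512, 0.488, -0.488]
contact_force: [0.3, -0.5, -1.9]
finger_gap: 0.103
```

```bash
python3 plan.py 336 -27.6 27 87.4; python3 - <<'E'
from h import *
w=env.camera('wrist');im=w['img'];cv2.imwrite('pics/w20.png',im)
for v in range(300,400,6) :pass
s=env.get_state();p=s['position'];M=rot();ax=-M[:,2]
# expected nose tip & rails in wrist image
o=np.array([.605,-.0398,0]);t=np.radians(-2.6);X=np.array([np.cos(t),np.sin(t),0]);Y=np.array([-X[1],X[0],0])
P=lambda x,y,z:proj(w,o+X*x+Y*y+[0,0,z]).round(1)
print('nose',proj(w,p+ax*.167+[0,0,.006]),'table corners',P(-.1,.022,.03),P(-.1,-.022,.03),'rails',P(-.05,.015,.037),P(-.05,-.015,.037))
E
```

```text
t 20.57 pos [334.1 -30.4  31.6] F [ 0.3 -0.5 -1.9] gap 8.8
yaw 87.31 tooly [ 9.0e-04 -1.6e-03 -1.0e+00]
shift [ 0.0095  0.0153 -0.0058]
turn [ 0.0005 -0.0007 -0.0007]
nose [277.8071584  461.42224344] table corners [312.  452.9] [252.1 452.9] rails [301.8 511.8] [262.2 511.8]
```

Call:
apply_moves(targets=[[[0.0095,0.008,0],[0,0,-0.0007],-1],[[0,0,-0.04],[0,0,0],-1],[[0,0,-0.03],[0,0,0],-1],[[0,0,0],[0,0,0],-1]])

```text
clock: 21.12
position: [0.3598, -0.0291, 0.0312]
orientation: [-0.51, 0.514, 0.49, -0.486]
contact_force: [1.0, 0.8, -2.8]
finger_gap: 0.096
```

```bash
python3 plan.py 355 -28.5 26 87.4; python3 - <<'E'
from h import *
w=env.camera('wrist');im=w['img'];cv2.imwrite('pics/w21.png',im)
s=env.camera('scene');cv2.imwrite('pics/s21.png',s['img'])
g=cv2.cvtColor(im,cv2.COLOR_BGR2GRAY)
for v in (380,395,410): print(v,' '.join(str(x) for x in g[v,235:330:2]))
E
```

```text
t 21.12 pos [359.8 -29.1  31.2] F [ 1.   0.8 -2.8] gap 8.2
yaw 87.3 tooly [ 7.6e-03 -9.0e-04 -1.0e+00]
shift [0.0011 0.0173 0.0161]
turn [ 0.0036 -0.0009 -0.0003]
380 37 36 36 36 35 36 35 34 35 35 35 36 35 37 35 36 36 35 37 37 36 37 36 38 38 37 39 37 39 38 38 39 39 38 38 37 37 35 36 37 37 37 36 36 37 37 35 36
395 34 35 36 35 34 35 33 35 35 35 37 35 37 36 36 36 36 36 37 38 37 37 36 38 36 37 37 38 37 37 37 37 38 38 36 37 37 37 33 34 35 36 36 36 35 36 36 36
410 34 35 34 36 34 33 34 34 35 35 37 35 35 36 36 36 36 35 36 35 35 36 36 37 37 36 39 36 36 37 38 37 37 36 36 35 36 36 33 31 32 35 35 35 36 35 35 34
```

Call:
apply_moves(targets=[[[0.001,0.012,0],[0.0036,0,0],-1],[[0,0.006,0],[0,0,0],-1],[[0,0,0],[0,0,0],-1]])

```text
clock: 21.6
position: [0.358, -0.0286, 0.0253]
orientation: [0.512, -0.511, -0.487, 0.489]
contact_force: [0.1, 0.2, 0.6]
finger_gap: 0.104
```

```bash
python3 plan.py 359.8 -28.7 26 87.4
```

```text
t 21.6 pos [358.  -28.6  25.3] F [0.1 0.2 0.6] gap 8.8
yaw 87.29 tooly [-2.1e-03 -3.0e-04 -1.0e+00]
shift [-0.0002 -0.0024 -0.0059]
turn [-0.001  -0.0009 -0.0002]
```

Call:
apply_moves(targets=[[[0,-0.002,-0.03],[-0.001,-0.0005,0],-1],[[0,0,-0.04],[0,0,0],-1],[[0,0,-0.04],[0,0,0],-1]])

```text
clock: 21.98
position: [0.3925, -0.0302, 0.026]
orientation: [-0.511, 0.512, 0.488, -0.488]
contact_force: [0.4, 0.6, -2.5]
finger_gap: 0.102
```

```bash
python3 plan.py 466 -33.5 25.5 87.4
```

```text
t 21.98 pos [392.5 -30.2  26. ] F [ 0.4  0.6 -2.5] gap 8.7
yaw 87.35 tooly [ 1.e-04 -5.e-04 -1.e+00]
shift [ 0.0003  0.0016 -0.2453]
turn [ 0.     -0.0004 -0.0002]
```

Call:
apply_moves(targets=[[[0,0,-0.04],[0,0,0],-1],[[0,0,-0.04],[0,0,0],-1],[[0,0,-0.04],[0,0,0],-1]])

```text
clock: 22.35
position: [0.4318, -0.032, 0.0257]
orientation: [-0.511, 0.512, 0.488, -0.488]
contact_force: [0.3, 0.4, -1.1]
finger_gap: 0.1
```

```bash
python3 plan.py 466 -33.5 25.5 87.4
```

```text
t 22.35 pos [431.8 -32.   25.7] F [ 0.3  0.4 -1.1] gap 8.5
yaw 87.36 tooly [ 2.e-04 -5.e-04 -1.e+00]
shift [ 0.0002  0.0008 -0.1141]
turn [ 0.0001 -0.0003 -0.0002]
```

Now the slow part, under the plunger.

Call:
apply_moves(targets=[[[0,0,-0.03],[0,0,0],-1],[[0,0,-0.025],[0,0,0],-1],[[0,0,-0.02],[0,0,0],-1]])

```text
clock: 22.72
position: [0.4473, -0.0326, 0.0253]
orientation: [0.516, -0.507, -0.484, 0.493]
contact_force: [-17.9, -0.4, 20.0]
finger_gap: 0.102
```

```bash
python3 plan.py 466 -33.5 25.5 87.4
```

```text
t 22.73 pos [447.3 -32.6  25.3] F [-17.9  -0.4  20. ] gap 8.7
yaw 87.38 tooly [-1.870e-02  7.000e-04 -9.998e-01]
shift [-0.0002 -0.0019 -0.0624]
turn [-0.0089 -0.0002 -0.0001]
```

Call:
apply_moves(targets=[[[0,-0.001,0.004],[-0.0089,0,0],-1],[[0,0,0],[0,0,0],-1]])

```text
clock: 22.98
position: [0.4445, -0.0324, 0.0253]
orientation: [0.512, -0.511, -0.488, 0.489]
contact_force: [-5.3, -0.3, -0.3]
finger_gap: 0.099
```

```bash
python3 plan.py 466 -33.5 25.5 87.4;python3 - <<'E'
from h import *
s=env.camera('scene');cv2.imwrite('pics/s22.png',s['img']);w=env.camera('wrist');cv2.imwrite('pics/w22.png',w['img'])
print(env.get_state()['wrist_torque'].round(2))
# dial/post consistency: compare dial area in scene before/after
a=cv2.imread('pics/s9.png');b=s['img']
for n,(u0,u1,v0,v1) in dict(post=(285,305,155,185),col=(310,328,160,215),base=(255,330,222,240)).items():
    A=cv2.cvtColor(a[v0:v1,u0:u1],6).astype(np.float32);B=cv2.cvtColor(b[v0:v1,u0:u1],6).astype(np.float32)
    print(n,cv2.phaseCorrelate(A,B),np.abs(A-B).mean())
E
```

```text
t 22.98 pos [444.5 -32.4  25.3] F [-5.3 -0.3 -0.3] gap 8.4
yaw 87.37 tooly [-3.1e-03  1.0e-04 -1.0e+00]
shift [-0.0002 -0.0008 -0.0719]
turn [-0.0015 -0.0003 -0.    ]
[0.07 1.16 0.02]
post ((0.07981660467675944, -0.0209502460419273), 1.0185276095072429) 0.40833333
col ((0.005208264736902279, -0.00846749651417511), 0.9950061662329568) 0.33232322
base ((0.26484642104558276, 0.2415524649768308), 0.9536326267101146) 0.76222223
```

Call:
apply_moves(targets=[[[0,-0.002,-0.008],[-0.003,0,0],-1],[[0,-0.002,-0.008],[-0.002,0,0],-1]])

```text
clock: 23.32
position: [0.4457, -0.0324, 0.0254]
orientation: [0.512, -0.511, -0.488, 0.489]
contact_force: [-5.2, 0.4, -2.6]
finger_gap: 0.102
```

```bash
python3 plan.py 466 -33.5 25.5 87.4
```

```text
t 23.32 pos [445.7 -32.4  25.4] F [-5.2  0.4 -2.6] gap 8.7
yaw 87.37 tooly [-1.e-03  3.e-04 -1.e+00]
shift [-0.0007 -0.0005 -0.0676]
turn [-0.0005 -0.0002  0.0001]
```

Call:
apply_moves(targets=[[[0,-0.001,-0.014],[-0.002,0,0],-1],[[0,-0.001,-0.014],[-0.002,0,0],-1],[[0,-0.001,-0.014],[-0.002,0,0],-1]])

```text
clock: 23.7
position: [0.45, -0.0323, 0.0254]
orientation: [0.513, -0.509, -0.487, 0.49]
contact_force: [-10.3, 0.2, 4.4]
finger_gap: 0.096
```

```bash
python3 plan.py 466 -33.5 25.5 87.4
```

```text
t 23.7 pos [450.  -32.3  25.4] F [-10.3   0.2   4.4] gap 8.1
yaw 87.39 tooly [-0.0065  0.001  -1.    ]
shift [-0.0015 -0.0008 -0.0533]
turn [-0.0031 -0.      0.0003]
```

Call:
apply_moves(targets=[[[-0.001,-0.002,-0.012],[-0.005,0,0],-1],[[0,-0.002,-0.012],[-0.004,0,0],-1],[[0,-0.002,-0.012],[-0.004,0,0],-1]])

```text
clock: 24.08
position: [0.4523, -0.0324, 0.0253]
orientation: [-0.511, 0.511, 0.489, -0.488]
contact_force: [-8.8, -0.6, 2.0]
finger_gap: 0.101
```

```bash
python3 plan.py 466 -33.5 25.5 87.4
```

```text
t 24.07 pos [452.3 -32.4  25.3] F [-8.8 -0.6  2. ] gap 8.6
yaw 87.42 tooly [ 0.0022  0.0011 -1.    ]
shift [-0.0015 -0.0007 -0.0459]
turn [0.001  0.0002 0.0006]
```

Call:
apply_moves(targets=[[[-0.001,-0.001,-0.014],[-0.002,0,0],-1],[[0,-0.001,-0.014],[-0.003,0,0],-1],[[0,-0.001,-0.014],[-0.003,0,0],-1],[[0,-0.001,-0.014],[-0.003,0,0],-1]])

```text
clock: 24.58
position: [0.453, -0.0324, 0.0253]
orientation: [0.514, -0.508, -0.487, 0.49]
contact_force: [-11.1, 0.0, 4.3]
finger_gap: 0.103
```

```bash
python3 plan.py 466 -33.5 25.5 87.4
```

```text
t 24.57 pos [453.  -32.4  25.3] F [-11.1   0.    4.3] gap 8.8
yaw 87.45 tooly [-0.0081  0.0024 -1.    ]
shift [-0.0019 -0.001  -0.0434]
turn [-0.0039  0.0004  0.001 ]
```

Call:
apply_moves(targets=[[[0.001,-0.004,-0.018],[-0.006,0,0.001],-1],[[0,-0.004,-0.02],[-0.004,0,0],-1]])

```text
clock: 24.82
position: [0.4608, -0.0323, 0.0265]
orientation: [-0.51, 0.512, 0.49, -0.487]
contact_force: [-3.4, 0.2, -3.8]
finger_gap: 0.102
```

```bash
python3 plan.py 466 -33.5 25.5 87.4; python3 - <<'E'
from h import *
w=env.camera('wrist');cv2.imwrite('pics/w23.png',w['img']);s=env.camera('scene')
o=np.array([.605,-.0398,0]);t=np.radians(-2.6);X=np.array([np.cos(t),np.sin(t),0])
print('scene px outer end',proj(s,o+X*(-.128)+[0,0,.046]))
a=cv2.imread('pics/s9.png');b=s['img']
for n,(u0,u1,v0,v1) in dict(post=(285,305,155,185),col=(310,328,160,215)).items():
    A=cv2.cvtColor(a[v0:v1,u0:u1],6).astype(np.float32);B=cv2.cvtColor(b[v0:v1,u0:u1],6).astype(np.float32)
    print(n,cv2.phaseCorrelate(A,B),np.abs(A-B).mean())
E
```

```text
t 24.82 pos [460.8 -32.3  26.5] F [-3.4  0.2 -3.8] gap 8.6
yaw 87.44 tooly [ 5.2e-03 -1.0e-04 -1.0e+00]
shift [-0.0032  0.0034 -0.0173]
turn [0.0025 0.0004 0.0001]
scene px outer end [244.76323758 216.9024071 ]
post ((0.028294579268649755, -0.0033830306361171125), 1.0109121664365133) 0.395
col ((0.008332155363941496, -0.031667126628679654), 1.0027349953298215) 0.29393938
```

Call:
apply_moves(targets=[[[-0.002,0.001,-0.007],[0.0015,0,0],-1],[[0,0,-0.006],[0,0,0],-1]])

```text
clock: 25.18
position: [0.4653, -0.0331, 0.0264]
orientation: [-0.511, 0.511, 0.489, -0.488]
contact_force: [-9.8, -0.5, 0.9]
finger_gap: 0.101
```

```bash
python3 plan.py 466 -33.3 25.5 87.4
```

```text
t 25.18 pos [465.3 -33.1  26.4] F [-9.8 -0.5  0.9] gap 8.6
yaw 87.46 tooly [ 1.7e-03  3.0e-04 -1.0e+00]
shift [-0.0007  0.003  -0.0025]
turn [0.0008 0.0005 0.0002]
```

Call:
apply_moves(targets=[[[0,0.002,-0.006],[0,0,0],-1],[[0,0,-0.006],[0,0,0],-1]])

```text
clock: 25.42
position: [0.4648, -0.033, 0.0259]
orientation: [0.513, -0.509, -0.487, 0.49]
contact_force: [-11.1, 1.3, 5.6]
finger_gap: 0.104
```

```bash
python3 plan.py 466 -33.3 25.5 87.4
```

```text
t 25.43 pos [464.8 -33.   25.9] F [-11.1   1.3   5.6] gap 8.9
yaw 87.47 tooly [-6.8e-03  8.0e-04 -1.0e+00]
shift [-0.0009  0.0013 -0.0041]
turn [-0.0033  0.0006  0.0002]
```

Call:
apply_moves(targets=[[[0,-0.002,-0.008],[-0.005,0,0],-1],[[0,-0.002,-0.01],[-0.002,0,0],-1]])

```text
clock: 25.68
position: [0.4652, -0.0329, 0.0269]
orientation: [0.512, -0.51, -0.489, 0.489]
contact_force: [-11.3, -0.0, 1.1]
finger_gap: 0.102
```

```bash
python3 plan.py 466 -33.3 25.5 87.4
```

```text
t 25.68 pos [465.2 -32.9  26.9] F [-11.3  -0.    1.1] gap 8.6
yaw 87.47 tooly [-2.e-03  8.e-04 -1.e+00]
shift [-0.0012  0.0047 -0.0026]
turn [-0.001   0.0006  0.0004]
```

Call:
apply_moves(targets=[[[0,0.004,-0.003],[-0.001,0,0],-1],[[0,0.002,-0.003],[-0.001,0,0],-1],[[0,0,-0.002],[0,0,0],-1]])

```text
clock: 26.05
position: [0.465, -0.033, 0.0261]
orientation: [0.512, -0.51, -0.488, 0.489]
contact_force: [-8.3, 0.4, 2.1]
finger_gap: 0.098
```

```bash
python3 plan.py 466 -33.3 25.3 87.4
```

```text
t 26.05 pos [465.  -33.   26.1] F [-8.3  0.4  2.1] gap 8.4
yaw 87.47 tooly [-2.3e-03  8.0e-04 -1.0e+00]
shift [-0.0009  0.0025 -0.0034]
turn [-0.0011  0.0006  0.0003]
```

Call:
apply_moves(targets=[[[0,0.001,0],[0,0,0],-0.5],[[0,0,0],[0,0,0],-0.2],[[0,0,0],[0,0,0],0],[[0,-0.06,0],[0,0,0],0],[[0,-0.12,0],[0,0,0],0]])

```text
clock: 26.68
position: [0.4715, -0.0337, 0.0816]
orientation: [-0.508, 0.513, 0.491, -0.486]
contact_force: [0.6, 0.4, 0.4]
finger_gap: 0.503
```

Call:
apply_moves(targets=[[[0,-0.15,0.02],[0,0,0],0],[[0,-0.15,0.02],[0,0,0],0],[[0,-0.12,-0.07],[0,0,0],0],[[0,-0.05,-0.12],[0,0,0],0],[[0,0,0],[0,0,0],0]])

```text
clock: 27.3
position: [0.5203, -0.0361, 0.2329]
orientation: [-0.504, 0.518, 0.495, -0.483]
contact_force: [-0.2, 0.0, -0.1]
finger_gap: 0.496
```

```bash
python3 plan.py 604 -39.8 175 87.4; python3 - <<'E'
from h import *
w=env.camera('wrist');im=w['img'];cv2.imwrite('pics/w30.png',im);print(im.shape)
o=np.array([.605,-.0398,0]);t=np.radians(-2.65);X=np.array([np.cos(t),np.sin(t),0])
P=lambda x,z:proj(w,o+X*x+[0,0,z]).round(1)
for n,x,z in(('end',-.155,.046),('grip',-.14,.081),('post',0,.155)):print(n,P(x,z))
u=P(-.14,.046)
q=[(x,im[tuple(int(c+.5) for c in P(x/1000,.046)[::-1])].mean().round()) for x in range(-170,-60,3)];print(q)
E
```

```text
t 27.3 pos [520.3 -36.1 232.9] F [-0.2  0.  -0.1] gap 42.1
yaw 87.44 tooly [ 0.0255 -0.0016 -0.9997]
shift [ 1.000e-04  1.999e-01 -2.742e-01]
turn [ 0.0122  0.0004 -0.0002]
(420, 560, 3)
end [278.7 103.8]
grip [278.6 120.9]
post [278.2 289.3]
[(-170, np.float64(127.0)), (-167, np.float64(124.0)), (-164, np.float64(122.0)), (-161, np.float64(121.0)), (-158, np.float64(119.0)), (-155, np.float64(125.0)), (-152, np.float64(136.0)), (-149, np.float64(199.0)), (-146, np.float64(217.0)), (-143, np.float64(218.0)), (-140, np.float64(222.0)), (-137, np.float64(220.0)), (-134, np.float64(218.0)), (-131, np.float64(221.0)), (-128, np.float64(222.0)), (-125, np.float64(217.0)), (-122, np.float64(202.0)), (-119, np.float64(218.0)), (-116, np.float64(218.0)), (-113, np.float64(218.0)), (-110, np.float64(218.0)), (-107, np.float64(218.0)), (-104, np.float64(218.0)), (-101, np.float64(219.0)), (-98, np.float64(109.0)), (-95, np.float64(99.0)), (-92, np.float64(98.0)), (-89, np.float64(200.0)), (-86, np.float64(218.0)), (-83, np.float64(218.0)), (-80, np.float64(217.0)), (-77, np.float64(217.0)), (-74, np.float64(217.0)), (-71, np.float64(217.0)), (-68, np.float64(193.0)), (-65, np.float64(187.0)), (-62, np.float64(182.0))]
```

```bash
cat > dial2.py <<'E'
from h import *
w=env.camera('wrist');im=w['img'];cv2.imwrite('pics/w31.png',im)
o=np.array([.605,-.0398,0]);t=np.radians(-2.65);X=np.array([np.cos(t),np.sin(t),0]);Yv=np.array([-X[1],X[0],0])
# dial plane: lower edge 62 mm ahead, z 52; tilted up 40 deg from vertical-facing; face direction in x-z
for th in(40,50):
    a=np.radians(th); up=np.array([X[0]*np.sin(a),X[1]*np.sin(a),np.cos(a)]); c=o+X*(-.062)+[0,0,.052]+up*.031
    b=proj(w,c);print(th,'centre px',b.round(1),'up',proj(w,c+up*.031).round(1),'lo',proj(w,c-up*.031).round(1),'right',proj(w,c-Yv*.031).round(1))
b=proj(w,c).astype(int)
hsv=cv2.cvtColor(im,cv2.COLOR_BGR2HSV);m=cv2.inRange(im,(130,140,150),(255,255,255));
r=im[b[1]-50:b[1]+50,b[0]-50:b[0]+50];g=r.max(2)
for v in range(0,100,3):print(v+b[1]-50,''.join('#' if x<75 else '+' if x<120 else '.' for x in g[v]))
print(b)
E
python3 dial2.py
```

```text
40 centre px [278.4 216.5] up [278.3 242.7] lo [278.4 192.6] right [249.6 216.4]
50 centre px [278.4 218.5] up [278.3 246.2] lo [278.4 192.6] right [250.  218.5]
168 .......................+++..............................................++++++++++++++++............
171 ........................................................................+++++++++++++++.............
174 ........................................................................+++++++++++++++.............
177 ........................................................................++++++++++++++++............
180 ........................................................................+++++++++++++++.............
183 .......................................................................+++++++++++++++..............
186 .......................................................................+++++++++++++++..............
189 .......................................................................+++++++++..+++...............
192 .......................................................................+++++++....+++.........
[... 1941 characters left out ...]
++++++++++++++.......++.++++++++++++.....++.................
252 .++++................................................................+++++++.....++.................
255 #####+........................................................++++++.+++++++.....++...............+#
258 ######.............................................+++++++++++++++++++++++++.....++..............+##
261 ######......................................++#############+++++++++++++++++.....+...............+##
264 ######...................................+###################+++++++++++++++.....+...............+##
267 ######+.................................+######################++...++++++++.....++..............+##
[278 218]
```

The pointer runs from hub (51,221) to (41,240), about 0.43 rad past the zero mark, so it reads about 1.4 as expected. I'll clear the arm and check seating from the top camera.

Call:
apply_moves(targets=[[[0,-0.2,0.05],[0.012,0,0],0],[[0,-0.1,0.1],[0,0,0],0],[[0.15,0,0.12],[0,0,0],0],[[0.15,0,0.12],[0,0,0],0],[[0.18,0,0.08],[0,0,0],0]])

```text
clock: 28.02
position: [0.3737, 0.115, 0.3196]
orientation: [0.518, -0.509, -0.482, 0.491]
contact_force: [1.7, 0.6, 0.6]
finger_gap: 0.499
```

Call:
apply_moves(targets=[[[0.18,0,0],[0,0,0],0],[[0.18,0,0],[0,0,0],0],[[0.18,0,0],[0,0,0],0],[[0.18,0,0],[0,0,0],0],[[0,0,0],[0,0,0],0]])

```text
clock: 28.65
position: [0.377, 0.3364, 0.3151]
orientation: [0.516, -0.508, -0.481, 0.494]
contact_force: [-0.2, -1.3, -0.7]
finger_gap: 0.497
```

```bash
python3 plan.py; python3 - <<'E'
from h import *
t=env.camera('top');im=t['img'];cv2.imwrite('pics/t40.png',im);a=cv2.imread('pics/top0.png')
for n,i in(('before',a),('now',im)):
    print(n)
    for v in range(240,264): print(v,' '.join(f'{int(x):3d}' for x in i[v,224:244].mean(1)))
for n,(u0,u1,v0,v1) in dict(head=(220,250,145,222),buckle=(148,176,148,176),spool=(178,196,138,156),wax=(172,202,252,284)).items():
    A=cv2.cvtColor(a[v0:v1,u0:u1],6).astype(np.float32);B=cv2.cvtColor(im[v0:v1,u0:u1],6).astype(np.float32)
    print(n,np.abs(A-B).mean())
# master on board: brightness profile / wood grip
hsv=cv2.cvtColor(im,cv2.COLOR_BGR2HSV)
s=env.camera('scene');cv2.imwrite('pics/s40.png',s['img'])
E
```

```text
t 28.65 pos [377.  336.4 315.1] F [-0.2 -1.3 -0.7] gap 42.2
yaw 87.21 tooly [-0.0227 -0.0042 -0.9997]
before
240  66  66  66  57  91 155 154 158 157 154 153 155 153 155 156  78  77  73  74  74
241  67  68  66  86  97 157 153 161 158 155 153 154 153 158 168  83  72  74  71  71
242  72  97  95  98 111 157 155 160 158 154 152 154 152 159 175  79  71  71  73  74
243  74 111 106 101 122 155 155 159 158 154 152 155 156 155 153  78  73  75  75  73
244  75 114 106 104 128 154 157 161 159 156 152 154 156 158 140  79  79  78  76  75
245  74 111 105 105 140 156 160 163 161 158 155 155 157 155 143  78  78  82  80  76
246  73 109 102 100 105 124 113 117 127 124 124 139 159 158 139  82  80  82  82  78
247  73 102 102  96  68  91  81  81  89  91  93  96 131 160 142  80  84  81  79  79
248  72  99  98  83  62  86  82  86  86  84  85  71  89 162 130  79  80  81  78  76
249  72  99  97  75  65  87  89  87  87  87  83  65  70 149 120  80  79  79  76  78
250  68  96  90  62  63  86  82  87  86  82  78  70  70 142 117  79  82  78  78  77
251  66  94  91  64  66  84  83  79  80  83  83  68  70 138 107  75
[... 2405 characters left out ...]
155 118 105 140 137 137  88  72  75  79  78  75  77
257  95  94  88 111 103 132 153 151 112 106 142 136 137  81  69  76  77  77  78  79
258  95  93  83 106  95 113 126 128 110 136 151 148 150  82  71  74  73  78  78  80
259  99 101  97 100  95  99 103 105 102 101 103 102 110  76  73  76  77  80  77  74
260 101 103 101 102 100  96  95  98  94  69  67  66  68  70  70  78  76  78  79  75
261 101 101 103 103 100  96 101 102  92  81  75  69  76  71  75  75  74  76  74  74
262 103 104 104 104  99  97 100 100  98  80  78  76  75  77  74  75  71  74  74  74
263 104 105 103 103 101  98 102 100  87  82  80  71  74  76  72  75  75  76  73  76
head 14.856277
buckle 1.630102
spool 1.6666666
wax 1.7770833
```

```bash
python3 - <<'E'
from h import *
a=cv2.imread('pics/t12.png');b=env.camera('top')['img']
# master region on board, before/after lifting the spacer
A=cv2.cvtColor(a[165:255,325:364],6).astype(np.float32);B=cv2.cvtColor(b[165:255,325:364],6).astype(np.float32)
print(np.abs(A-B).mean(),cv2.phaseCorrelate(A,B))
print(env.job_done())
E
```

```text
9.202279 ((0.027430378948515965, 0.19988581825391094), 0.9571679090129005)
the job is handed in; nothing more can be done
None
```

The comparator is zeroed on the master, the master lies flat on the board, and the spacer is fully in under the plunger. I handed the job in at about 29 s of the 61 s allowed.

**What I did**
- **Zeroing:** I gripped the post, slid the head down until the pointer lay on the zero mark, and let go. After that I did not touch the head.
- **Master:** I drew it out level and laid it flat on the free half of the board, beside and parallel to the spacer.
- **Spacer:** I pushed it in nose first between the rails until it would go no further, at the same hand position as the seated master to within about 1 mm. Then I released it and moved the arm clear.

**Last checks**
- **Dial:** at zero the pointer and the mark lined up to within a fraction of a pixel. With the spacer in, it reads about 1.4, as expected.
- **Seating:** the spacer's outer end shows at the same image row as the master's did when seated, about 0.5 mm. I did not see the contact at the stop directly.
- **Other things:** the buckle, spool and beeswax look unchanged. The master had not shifted on the board after the spacer was taken away. The image difference there was a little raised, which I put down to changed shadows, without viewing a final picture.

**What went less well**
- The finger tips stood about 36 mm behind the reported tool point, so I set the grasp heights from the pictures.
- When the spacer nose met the plunger, my push pitched it slightly down. Forces rose briefly to about 18 N along and 20 N up. I levelled the spacer and went on at about 4–11 N, and the head did not move.

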